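# Gauge a phone for swelling with a ratchet thimble

## Task

Check the grey key phone for swelling in the blue bench thickness gauge: lay it flat in the gauge's mouth and slide it gently, screen side up, between the guide rails until its end rests against the stop. Then turn the thimble on top clockwise until the spindle clamps the phone and the ratchet slips, stop within an eighth of a turn of its first slip, and leave the phone clamped there. Leave the black phone where it lies.

Things in the scene. Friction and masses are not known exactly. Their poses are not given: they have to be found in the camera images.
- grey_phone_centre (a point): Centre (half-way up) of the loose grey key phone to be gauged: 108 mm long (its x axis), 46 mm wide (y), 16 mm thick (z up, screen and keys on top), 0.09 kg; it lies flat on the table. Either end may go first into the gauge.
- black_phone_centre (a point): Centre of the loose black key phone, a bystander of the same size and shape as the grey one; leave it where it lies.
- gauge: Blue and steel bench thickness gauge fixed to the table. Origin on the vertical spindle axis at table level; x points from the open mouth (toward the robot) to the stop, y left, z up. The phone lies on its flat steel base plate, 84 mm wide, x = -155 to +65 mm, top face 12 mm above the table.
- home (a point): Fixed on the gauge, 34 mm from the spindle axis toward the mouth (gauge x = -34 mm), 20 mm above the table: where the phone's centre is when it lies flat between the rails with its end against the stop.
- mouth (a point): Fixed on the gauge at x = -56 mm, on the base plate's top: middle of the mouth between the two dark guide rails (7 mm high, 8 mm wide). They stand 49 mm apart inside from the stop to x = -32 mm, then flare to about 55 mm apart at x = -56 mm. In front of that the plate is bare.
- thimble_grip (a point): On the gauge's vertical axis, 101 mm above the table: where to grip the ratchet thimble, a knurled round aluminium grip, 30 mm diameter, side free from 76 to 121 mm above the table. It turns about the vertical without end and does not rise or sink. Clockwise seen from above drives the spindle down 4 to 5 mm per rad (running torque about 0.1 N m); counter-clockwise lifts it.
- stop (a point): Middle of the end stop (gauge x = +20 mm), 20 mm above the table: the front face of the blue column, rigid, 56 mm wide. The phone's leading end must rest against it; a push over 25 N on it is too hard.
- head (a point): Middle of the top of the gauge's blue head (gauge x = -18 to +60 mm, 44 mm wide, 49 to 67 mm above the table, overhanging the rails). Under it hangs the gauge's spindle, a 16 mm round foot on the vertical axis, 4 to 16 mm above a phone lying on the plate; how far is not measured. Once the phone stops the spindle, the thimble slips on its ratchet at about 0.23 N m.
- red_mark (a point): Red mark on the thimble's lower rim, 15 mm from the vertical axis, 80 mm above the table; it turns with the thimble. At the start it stands right above the yellow mark. Over 11.5 mm (an eighth of a turn) away from it, seen from above, is too far.
- yellow_mark (a point): Yellow mark on the black collar under the thimble, 15 mm from the vertical axis, 74 mm above the table. The collar turns with the screw and spindle: the two marks stay together while the spindle runs free, and part only as the ratchet slips.
Not all that is in view belongs to the job. Leave any purple look-alike of the part that bears grey_phone_centre alone.

How it is judged:
On the way:
1. the grey phone lies flat between the rails with its end against the stop (within 2.5 mm), the spindle not yet down on it (x of grey_phone_centre in the frame of gauge above -0.0365 m and y of grey_phone_centre in the frame of gauge between -0.004 and 0.004 m and angle between the x axis of grey_phone_centre and the x axis of gauge, either way round below 0.08 rad and angle between grey_phone_centre's own z axis and vertical below 0.06 rad and contact force between grey_phone and spindle_c1 below 0.5 N), for 0.2 s.
At the end, for the whole second after the job is handed in: Grey phone flat, screen up, between the rails: end within 2.5 mm of the stop, within 4 mm of the middle line, 0.08 rad of straight; spindle pressing on it (over 1 N); ratchet slipped so that the marks stand 2.25 to 11.5 mm apart; black phone within 20 mm of where it lay (x of grey_phone_centre in the frame of gauge above -0.0365 m and y of grey_phone_centre in the frame of gauge between -0.004 and 0.004 m and angle between the x axis of grey_phone_centre and the x axis of gauge, either way round below 0.08 rad and angle between grey_phone_centre's own z axis and vertical below 0.06 rad and horizontal distance between red_mark and yellow_mark above 0.00225 m and distance of black_phone_centre from where it was at the start of the episode below 0.02 m and contact force between grey_phone and spindle_c1 above 1 N); the robot touches nothing.
It fails at once if the ratchet is turned on for more than an eighth of a turn (0.785 rad) of slip (horizontal distance between red_mark and yellow_mark above 0.0115 m).
It fails at once if the phone is rammed against the stop (contact force over 25 N) (contact force between grey_phone and gauge_c5 above 25 N).
It fails at once if the black phone is pushed away (over 20 mm) (distance of black_phone_centre from where it was at the start of the episode above 0.02 m).
It also fails if it takes over 72 s, if anything falls off the work surface, if the arm or the gripper's body presses on something with over 40 N, if the wrist force passes 120 N, or if a joint passes its speed limit or range.

## Robot

A 7-joint arm with a two-finger parallel gripper is mounted at the origin on the work surface; the furniture and walls round the work are solid. World frame = base frame: x ahead of the robot, y to its left, z up, the work surface at z = 0. Lengths are in m, angles in rad, forces in N, time in s.
With the tool pointing down it reaches from about 0.425 to 0.925 m from the base axis. Payload 6.8 kg.
Tool frame: the origin (TCP) lies at the very end of the fingers, on their centre line; the grasp point (between the pads) lies behind it (grasp_offset is the z of the grasp point in the tool frame, in m); z points along the fingers, y is the direction in which the jaws open and shut (so a half turn about z gives the same grasp; the last joint's range is limited). The gripper opens to 85 mm and grips with 20 to 120 N. Pads are 22 mm wide; open, the fingers measure 114 mm over their backs; the gripper's body (76 mm by 85 mm) begins 54 mm behind the grasp point. The pads swing forward as they close: fully open they stand 13 mm farther back than shut.
Start: joints at [1.105, 0.477, 0.022, 1.555, -0.011, 1.109, -0.083], TCP at [0.236, -0.632, 0.231] pointing down, gripper open.
Joint ranges: [-2.96, 2.96], [-0.34, 2.1], [-1.41, 1.46], [0.24, 2.44], [-1.37, 4.51], [0.17, 1.92], [-2.96, 2.96]. Speed limits (rad/s): [2.39, 2.39, 3.14, 3.14, 3.14, 3.14, 3.14].

## Interface

Orientations are given as a unit quaternion [w, x, y, z].
In Python, from plant import get_obs, camera, sign_off, grasp_offset gives the robot as it stands. The module is installed in compiled form; this text tells all that it offers.
- The arm moves only by the tool servo_tool, never from a script. Its argument "plan" is a list of rows, each an object with "grip": the closure, from -1 (fully open) to 1 (shut); "delta_pos": the shift along the tool's x, y, z in cm, a list of three; "roll": the turn about the tool's z in degrees. A call has 1 to 12 rows; each row shifts and turns the pose as measured when the row begins, along the tool's axes as they then stand; what a row does not reach is not made up. A row lasts 1/8 s, in which the tool goes at most 62.5 mm and 10.7 degrees, less where a joint would pass 70% of its speed; a pose out of reach is approached as far as the arm can. A call is refused whole if a number of a shift passes 6.25 or a number of a turn 10.7, either way. A call with a gripper value outside its range is refused whole. The fingers move at their own pace and stop on an object; the grip force is fixed at half the most. Time passes only in rows, so rows that do not move let the fingers close. It gives the time, the measured TCP pose, the force and the opening at its end, in the units of the state.
- get_obs(): the state, without advancing time (a new reading comes with each control period).
- camera(name): name is "scene" or "top" or "wrist"; returns a dict with "img" (384x512x3 uint8, red, green, blue), "intrinsics" (3x3 intrinsics, pixels), "dist" ([k1, k2, p1, p2, k3] as OpenCV has them; the pictures are not rectified), "view" (4x4, takes a point from world to camera coordinates). Camera axes: x right, y down, z forward; pixel columns grow to the right and rows downward; lengths in m; the calibration is good to about 2 mm. A picture is of the moment at which its call begins. There is no depth.
- sign_off(): hands the job in, once; it reports no verdict.
The state is a dict: "t": time; "joints": joint angles; "joint_vel": joint speeds; "joint_torque": joint torques, N m; "tool_pos": TCP position; "ee_rot": TCP orientation; "wrist_force": force on the tool from outside, world axes, zero at the start; "moment": the same for the moment, N m; "opening": opening from 0.0 (shut) to 1.0 (fully open).
Only numpy, scipy, OpenCV 4.12 (cv2) and the standard library are available. Lean on these libraries where they do the work, as an engineer would, in place of code of your own. Each camera call takes 0.05 s, during which the arm holds its last target.

## Working session

There is one attempt and no reset: what is moved stays moved. The work goes in short steps, Python scripts to look and compute and a tool call to move; the robot and the scene stay as the last step left them, time stands still between calls to the robot, and variables do not carry over. Pictures are saved under pics/ and viewed, and the job is handed in when it is done.

Besides the shell and the picture viewer there is one more tool, called by a JSON object that holds its "op" and its "data". servo_tool: Moves the arm, as the interface text tells. Its arguments: {"type":"object","properties":{"plan":{"type":"array","items":{"type":"object","properties":{"grip":{"type":"number"},"delta_pos":{"type":"array","items":{"type":"number"}},"roll":{"type":"number"}}}}},"required":["plan"]}

```bash
mkdir -p pics; python3 - <<'E'
from plant import *
import cv2, numpy as np
o=get_obs(); print({k:np.round(v,3) for k,v in o.items()}, grasp_offset)
for n in ["scene","top","wrist"]:
    c=camera(n); cv2.imwrite(f"pics/{n}0.png",c["img"][:,:,::-1]); np.savez(f"{n}0.npz",**c)
    print(n,np.round(c["intrinsics"],1).tolist(),np.round(c["dist"],4),np.round(c["view"],3).tolist())
E
```

```text
{'t': np.float64(0.0), 'joints': array([ 1.105,  0.478,  0.022,  1.556, -0.012,  1.109, -0.083]), 'joint_vel': array([-0.   , -0.001, -0.   , -0.001, -0.001,  0.   , -0.001]), 'joint_torque': array([-1.0000e-03, -5.9646e+01,  1.6080e+00, -2.8120e+01,  1.2000e-02,
        9.0000e-03, -0.0000e+00]), 'tool_pos': array([ 0.236, -0.632,  0.23 ]), 'ee_rot': array([-0.001,  0.984,  0.178, -0.   ]), 'wrist_force': array([ 0.253, -0.683,  0.319]), 'moment': array([-0.01 , -0.013,  0.042]), 'opening': np.float64(0.999)} -0.0187
scene [[347.8, 0.0, 253.2], [0.0, 347.8, 188.7], [0.0, 0.0, 1.0]] [-0.0064  0.      0.      0.      0.    ] [[-0.719, -0.695, -0.006, 0.465], [-0.527, 0.55, -0.648, 0.276], [0.454, -0.463, -0.761, 0.726], [0.0, 0.0, 0.0, 1.0]]
top [[499.9, 0.0, 260.1], [0.0, 499.9, 179.5], [0.0, 0.0, 1.0]] [-0.1158  0.      0.      0.      0.    ] [[0.012, -1.0, -0.012, 0.127], [-0.993, -0.01, -0.117, 0.528], [0.117, 0.014, -0.993, 1.295], [0.0, 0.0, 0.0, 1.0]]
wrist [[332.9, 0.0, 256.4], [0.0, 332.9, 187.8], [0.0, 0.0, 1.0]] [-0.0205  0.      0.      0.      0.    ] [[0.351, -0.936, -0.001, -0.674], [-0.888, -0.333, 0.317, -0.042], [-0.297, -0.11, -0.948, 0.38], [0.0, 0.0, 0.0, 1.0]]
```

View pics/scene0.png

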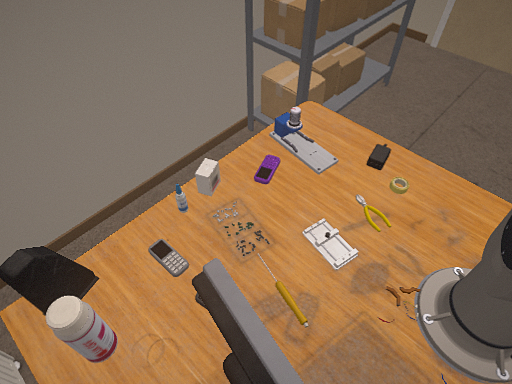

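View pics/top0.png

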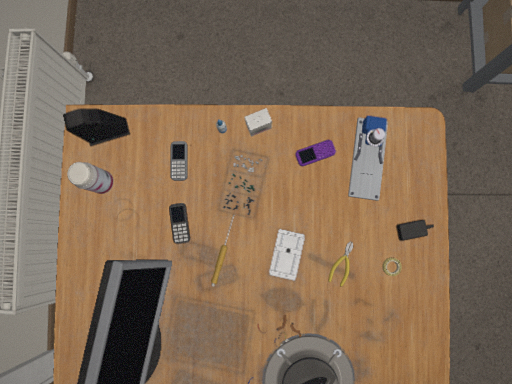

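View pics/wrist0.png

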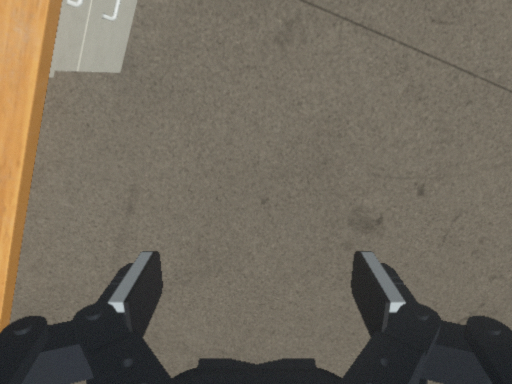

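Top view: grey phone candidates are (179,160) silver/grey, (180,223) black and (315,153) purple look-alike. The gauge is at (370,155). The first fits "grey"; I'll confirm it in an enlarged crop and measure.

```bash
cat > h.py <<'E'
import cv2, numpy as np
def ray(c,uv):
    n=cv2.undistortPoints(np.array([[uv]],float),np.array(c["intrinsics"]),np.array(c["dist"]))[0,0]
    V=np.array(c["view"]); R=V[:3,:3]; C=-R.T@V[:3,3]
    return C, R.T@np.array([n[0],n[1],1.])
def onz(c,uv,z):
    C,d=ray(c,uv); return C+d*(z-C[2])/d[2]
def proj(c,P):
    V=np.array(c["view"]); r,_=cv2.Rodrigues(V[:3,:3])
    return cv2.projectPoints(np.array(P,float).reshape(-1,3),r,V[:3,3],np.array(c["intrinsics"]),np.array(c["dist"]))[0][:,0]
def tri(c1,u1,c2,u2):
    A,b=[],[]
    M=np.zeros((3,3));v=np.zeros(3)
    for c,u in((c1,u1),(c2,u2)):
        C,d=ray(c,u); d/=np.linalg.norm(d); P=np.eye(3)-np.outer(d,d); M+=P; v+=P@C
    return np.linalg.solve(M,v)
E
python3 - <<'E'
import cv2,numpy as np
a=cv2.imread("pics/top0.png")
x=cv2.resize(a[130:255,155:205],None,fx=4.8,fy=4.8,interpolation=cv2.INTER_CUBIC)
y=cv2.resize(a[105:215,285:400],None,fx=4.8,fy=4.8,interpolation=cv2.INTER_CUBIC)
h=600;o=np.zeros((h,800,3),np.uint8);o[:x.shape[0],:x.shape[1]]=x;o[:y.shape[0],245:245+y.shape[1]]=y[:,:555]
cv2.imwrite("pics/crop1.png",o)
E
```

```text
(no output)
```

View pics/crop1.png

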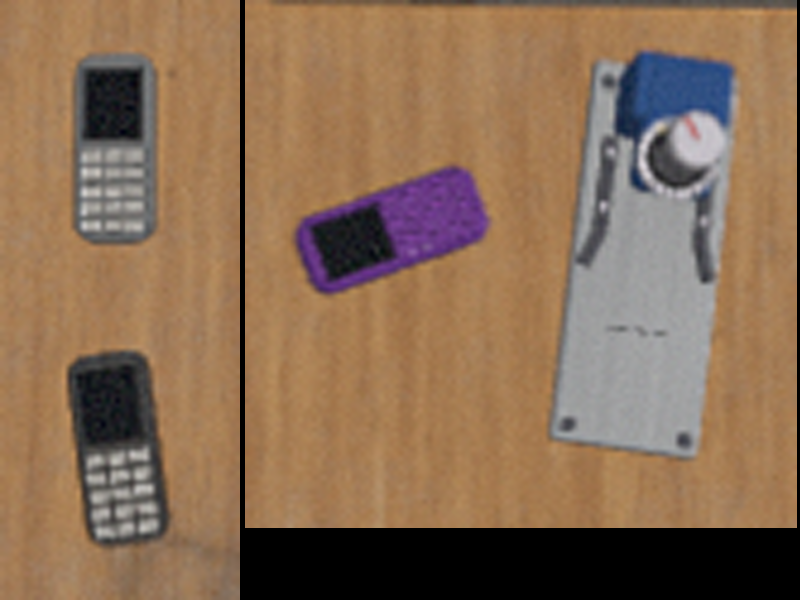

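The crop shows the grey-bodied phone at top px (179,160), screen up and toward +x. The dark-bodied one at (180,223) is the bystander, and purple is the decoy. Next I'll measure the grey phone and the gauge.

```bash
python3 - <<'E'
import cv2,numpy as np
from h import *
t=np.load("top0.npz"); s=np.load("scene0.npz")
img=t["img"]; hsv=cv2.cvtColor(img,cv2.COLOR_RGB2HSV)
def rect(x0,y0,x1,y1,z,m):
    k=np.zeros(m.shape,np.uint8);k[y0:y1,x0:x1]=m[y0:y1,x0:x1]
    k=cv2.morphologyEx(k,cv2.MORPH_CLOSE,np.ones((5,5)))
    cs,_=cv2.findContours(k,cv2.RETR_EXTERNAL,cv2.CHAIN_APPROX_NONE)
    c=max(cs,key=cv2.contourArea)
    P=np.array([onz(t,p[0].astype(float),z)[:2] for p in c],np.float32)
    r=cv2.minAreaRect(P*1000); print(cv2.boundingRect(c),r)
    return c,r
lowsat=((hsv[...,1]<75)).astype(np.uint8)*255
cg,_=rect(160,132,200,190,.016,lowsat)
dark=((hsv[...,1]<75)|(hsv[...,2]<80)).astype(np.uint8)*255
cb,_=rect(160,195,200,250,.016,dark)
cp,_=rect(343,105,395,205,.012,lowsat|cv2.inRange(hsv,(100,80,30),(130,255,255)))
cv2.imwrite("pics/masks.png",lowsat)
g=img.copy();cv2.drawContours(g,[cg,cb,cp],-1,(0,255,0),1)
cv2.imwrite("pics/cont.png",cv2.resize(g[100:260,150:410,::-1],None,fx=3,fy=3,interpolation=cv2.INTER_CUBIC))
# thimble red mark / plate corners by hand from crop
E
```

```text
(171, 141, 17, 40) ((578.877685546875, 353.7287902832031), (107.6874008178711, 43.91656494140625), 1.9740302562713623)
(169, 203, 21, 41) ((409.55804443359375, 348.688720703125), (106.85640716552734, 44.89402389526367), 9.683823585510254)
(348, 115, 40, 86) ((595.64306640625, -159.5888671875), (85.73241424560547, 230.02850341796875), 82.50812530517578)
```

View pics/cont.png

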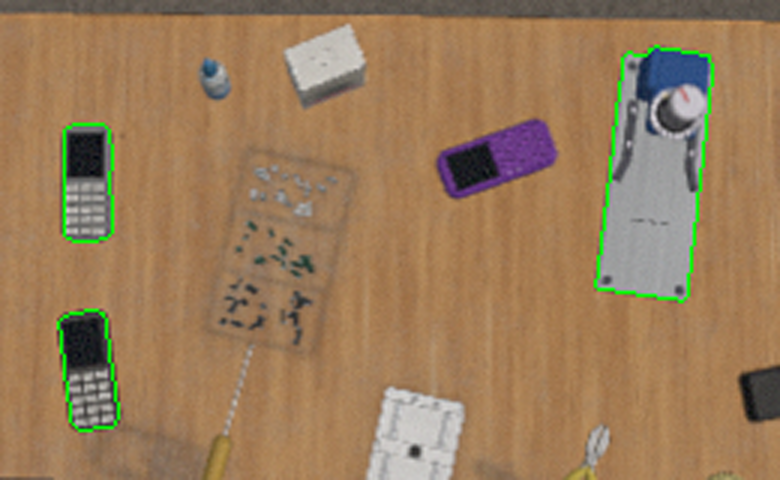

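```bash
python3 - <<'E'
import cv2,numpy as np
from h import *
t=np.load("top0.npz"); s=np.load("scene0.npz")
img=t["img"]; L=cv2.resize(img,None,fx=8,fy=8,interpolation=cv2.INTER_CUBIC)
hsv=cv2.cvtColor(L,cv2.COLOR_RGB2HSV)
m=(hsv[...,1]<80).astype(np.uint8)*255
k=np.zeros_like(m);k[105*8:205*8,343*8:395*8]=m[105*8:205*8,343*8:395*8]
cs,_=cv2.findContours(k,cv2.RETR_EXTERNAL,cv2.CHAIN_APPROX_NONE);c=max(cs,key=cv2.contourArea)[:,0]
P=np.array([onz(t,(p+.5)/8-.5,.012)[:2] for p in c])
r=cv2.minAreaRect((P*1000).astype(np.float32));print(r)
yaw=np.radians(-7.5)
for it in range(4):
    ex=np.array([np.cos(yaw),np.sin(yaw)]);ey=np.array([-ex[1],ex[0]])
    Q=np.c_[P@ex,P@ey]; xmin=np.percentile(Q[:,0],.5)
    lo=(Q[:,0]>xmin+.02)&(Q[:,0]<xmin+.15); mid=np.median(Q[:,1])
    mid=(Q[lo,1].max()+Q[lo,1].min())/2
    l=Q[lo&(Q[:,1]>mid+.035)];rr=Q[lo&(Q[:,1]<mid-.035)]
    f=Q[(abs(Q[:,1]-mid)<.03)&(Q[:,0]<xmin+.006)]
    pl=np.polyfit(l[:,0],l[:,1],1);pr=np.polyfit(rr[:,0],rr[:,1],1);pf=np.polyfit(f[:,1],f[:,0],1)
    yl=np.median(l[:,1]);yr=np.median(rr[:,1]);xf=np.median(f[:,0])
    print(np.degrees(yaw),pl[0],pr[0],pf[0],yl-yr,(yl+yr)/2,xf)
    yaw+=np.arctan((pl[0]+pr[0]-pf[0])/3)
o=ex*(xf+.155)+ey*(yl+yr)/2
print("origin",o,"yaw",np.degrees(yaw))
G=lambda x,y,z:[*(o+ex*x+ey*y),z]
pts=[G(-.155,.042,.012),G(-.155,-.042,.012),G(.065,.042,.012),G(0,0,.121),G(0,0,.076),G(-.056,.0275,.019),G(-.056,-.0275,.019),G(.02,.028,.049),G(-.018,.022,.067),G(-.018,-.022,.067),G(.06,.022,.067),G(.06,-.022,.067)]
for n,cc,(x0,y0,w,h) in(("t",t,(335,100,65,110)),("s",s,(255,95,100,80))):
    K=6;a=cv2.resize(cc["img"][y0:y0+h,x0:x0+w,::-1],None,fx=K,fy=K,interpolation=cv2.INTER_CUBIC)
    for u in proj(cc,pts):
        q=((u-[x0,y0]+.5)*K).astype(int);cv2.circle(a,tuple(int(v) for v in q),3,(0,255,0),-1)
    cv2.imwrite(f"pics/ov_{n}.png",a[:600])
print("home",G(-.034,0,.02))
E
```

```text
((595.575927734375, -159.7872772216797), (86.4744873046875, 231.15496826171875), 82.4805908203125)
-7.499999999999999 0.0010744976709288767 -0.0010391276233652862 0.004040716105607985 0.08523389656263154 -0.0806901380226333 0.4962747076380868
-7.576496429419319 0.0023899257025787046 0.00029592000541913283 0.002815442043145997 0.08524048576402096 -0.07991793552097536 0.4963847250617553
-7.578971537099231 0.0024331238751000503 0.0003391166101590694 0.002772247033593416 0.08524182749171638 -0.07989351383482737 0.4963891286936925
-7.5789716621632035 0.002433126057847762 0.0003391187928273643 0.002772244850999122 0.08524182759977375 -0.07989351258069476 0.4963891289161789
origin [ 0.63516124 -0.16510896] yaw -7.578971662169391
home [np.float64(0.6014582633315624), np.float64(-0.1606246161911081), 0.02]
```

View pics/ov_t.png

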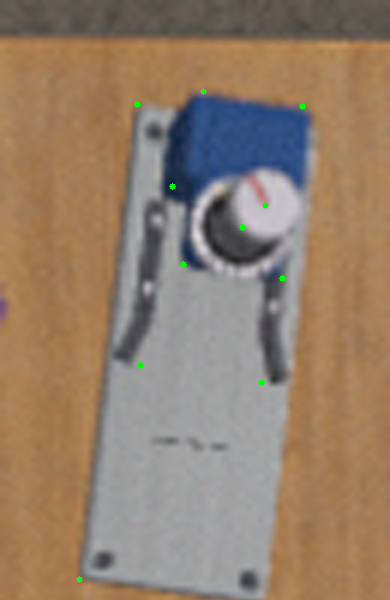

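View pics/ov_s.png

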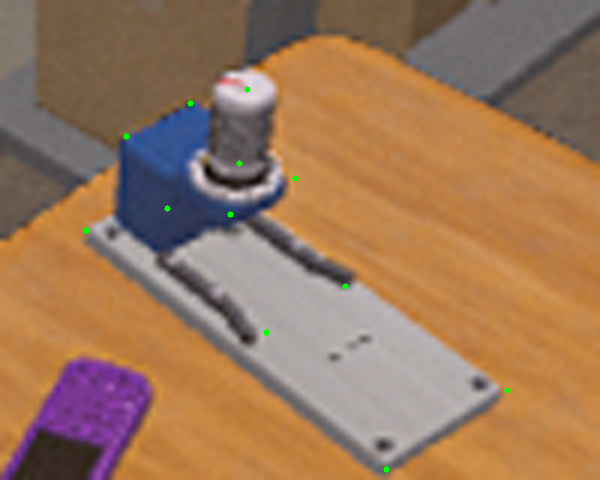

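```bash
python3 - <<'E'
import cv2,numpy as np
from h import *
t=np.load("top0.npz"); s=np.load("scene0.npz")
for c in(t,s):
    V=c["view"];print("cam",-V[:3,:3].T@V[:3,3])
a=np.concatenate([cv2.resize(s["img"][230:384,150:350,::-1],None,fx=2,fy=2),cv2.resize(t["img"][230:384,50:250,::-1],None,fx=2,fy=2)],1)
cv2.imwrite("pics/mon.png",a)
# outline test: top px of monitor far edge, at heights
for z in(.05,.2,.35,.45): print(z,[onz(t,u,z)[:2].round(3).tolist() for u in((111,262),(171,262),(146,384),(85,384))], proj(s,[[*onz(t,(171,262),z)[:2],z],[*onz(t,(111,262),z)[:2],z]]).round().tolist())
E
```

```text
cam [0.37143133 0.11462823 1.34938379]
cam [0.14919402 0.5076132  0.73448189]
0.05 [[0.304, 0.52], [0.307, 0.361], [-0.007, 0.42], [-0.015, 0.581]] [[249.0, 336.0], [185.0, 407.0]]
0.2 [[0.312, 0.473], [0.315, 0.333], [0.036, 0.384], [0.03, 0.527]] [[257.0, 289.0], [191.0, 358.0]]
0.35 [[0.319, 0.426], [0.322, 0.304], [0.08, 0.349], [0.074, 0.473]] [[268.0, 223.0], [199.0, 287.0]]
0.45 [[0.325, 0.395], [0.327, 0.285], [0.109, 0.326], [0.104, 0.438]] [[278.0, 161.0], [207.0, 219.0]]
```

View pics/mon.png

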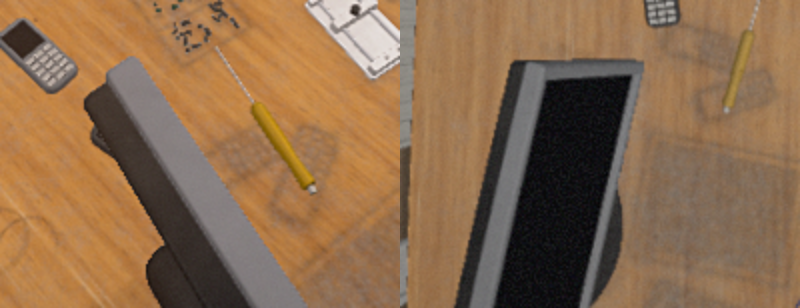

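{"op": "servo_tool", "data": {"plan": [{"grip":-1,"delta_pos":[0,0,0],"roll":9.5},{"grip":-1,"delta_pos":[0,0,0],"roll":9.5},{"grip":-1,"delta_pos":[3.7,-4.0,0],"roll":0},{"grip":-1,"delta_pos":[3.7,-4.0,0],"roll":0},{"grip":-1,"delta_pos":[3.7,-4.0,0],"roll":0},{"grip":-1,"delta_pos":[3.7,-4.0,0],"roll":0},{"grip":-1,"delta_pos":[3.7,-4.0,0],"roll":0},{"grip":-1,"delta_pos":[3.7,-4.0,0],"roll":0},{"grip":-1,"delta_pos":[3.7,-4.0,0],"roll":0},{"grip":-1,"delta_pos":[3.7,-4.0,0],"roll":0}]}}

```text
t: 1.4
tool_pos: [0.5311, -0.3023, 0.2271]
ee_rot: [-0.001, 1.0, 0.002, -0.003]
wrist_force: [0.6, -0.0, -1.0]
opening: 1.001
```

{"op": "servo_tool", "data": {"plan": [{"grip":-0.45,"delta_pos":[0.2,-5.95,0],"roll":-1.8},{"grip":-0.45,"delta_pos":[0.3,-5.95,0],"roll":0},{"grip":-0.45,"delta_pos":[0.3,-5.95,0],"roll":0},{"grip":-0.45,"delta_pos":[0.3,-5.95,0],"roll":0},{"grip":-0.45,"delta_pos":[0.3,-5.95,0],"roll":0},{"grip":-0.45,"delta_pos":[0.3,-5.95,0],"roll":0},{"grip":-0.45,"delta_pos":[0.3,-5.95,0],"roll":0},{"grip":-0.45,"delta_pos":[0.3,-5.95,0],"roll":0},{"grip":-0.45,"delta_pos":[0.3,-5.95,0],"roll":0},{"grip":-0.45,"delta_pos":[0.3,-5.95,0],"roll":0},{"grip":-0.45,"delta_pos":[0.3,-5.95,0],"roll":0},{"grip":-0.45,"delta_pos":[0,0,4],"roll":0}]}}

```text
t: 2.9
tool_pos: [0.5405, 0.3811, 0.1892]
ee_rot: [-0.004, 1.0, 0.021, -0.0]
wrist_force: [-0.4, -0.6, -0.9]
opening: 0.725
```

```bash
cat > look.py <<'E'
import sys
from plant import *
from h import *
def look(name,tag):
    c=camera(name); cv2.imwrite(f"pics/{name}_{tag}.png",c["img"][:,:,::-1]); np.savez(f"{name}_{tag}.npz",**c); return c
def st():
    o=get_obs();q=o["ee_rot"];yaw=np.degrees(2*np.arctan2(q[2],q[1]))
    yaw=(yaw+180)%360-180
    print("t%.2f"%o["t"],"p",o["tool_pos"].round(4),"yaw%.2f"%yaw,"F",o["wrist_force"].round(1),"M",o["moment"].round(3),"op%.3f"%o["opening"],"j",o["joints"].round(2));return o
if __name__=="__main__":
    st()
    for n in sys.argv[2:]: look(n,sys.argv[1])
E
python3 look.py 1 wrist
```

```text
t2.90 p [0.5405 0.3811 0.1892] yaw2.43 F [-0.4 -0.6 -0.9] M [-0.076 -0.053  0.017] op0.725 j [-0.48  0.51 -0.31  1.62  0.17  1.03 -2.37]
```

View pics/wrist_1.png

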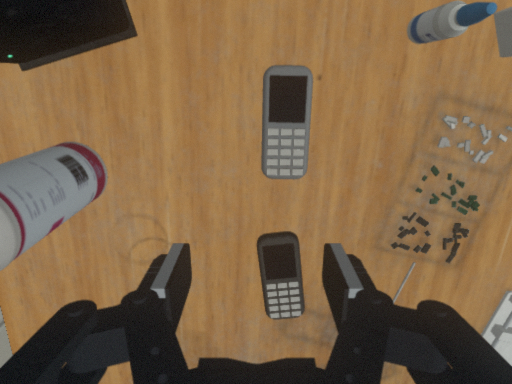

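The wrist view shows the grey phone at (287,122), ahead of the jaws, and the black one at (281,275), below it. I'll refine the phone's pose from this view.

```bash
cat > phone.py <<'E'
from h import *
def phone(c,box,z=.016,smax=75):
    x0,y0,x1,y1=box
    hsv=cv2.cvtColor(c["img"],cv2.COLOR_RGB2HSV); m=((hsv[...,1]<smax)).astype(np.uint8)*255
    k=np.zeros_like(m);k[y0:y1,x0:x1]=m[y0:y1,x0:x1];k=cv2.morphologyEx(k,cv2.MORPH_CLOSE,np.ones((5,5)))
    cs,_=cv2.findContours(k,cv2.RETR_EXTERNAL,cv2.CHAIN_APPROX_NONE);q=max(cs,key=cv2.contourArea)
    P=np.array([onz(c,p[0].astype(float),z)[:2] for p in q],np.float32)
    print(cv2.boundingRect(q)); return cv2.minAreaRect(P*1000)
E
python3 -c "
from phone import *
print(phone(np.load('wrist_1.npz'),(250,50,325,190)))"
```

```text
(262, 65, 51, 114)
((579.8165283203125, 357.0697937011719), (105.40880584716797, 44.970420837402344), 1.8919636011123657)
```

{"op": "servo_tool", "data": {"plan": [{"grip":-0.45,"delta_pos":[-0.2,2.6,2],"roll":0.5},{"grip":-0.45,"delta_pos":[0,0,6],"roll":0},{"grip":-0.45,"delta_pos":[0,0,4],"roll":0},{"grip":-0.45,"delta_pos":[0,0,0],"roll":0}]}}

```text
t: 3.45
tool_pos: [0.5361, 0.3435, 0.0576]
ee_rot: [0.003, 1.0, 0.014, -0.006]
wrist_force: [-0.0, 0.8, 0.2]
opening: 0.724
```

```bash
python3 look.py 2 wrist; python3 -c "
from phone import *
print(phone(np.load('wrist_2.npz'),(200,0,360,150)))"
```

```text
t3.45 p [0.5361 0.3435 0.0576] yaw1.56 F [-0.   0.8  0.2] M [-0.013  0.027  0.011] op0.724 j [-0.47  0.63 -0.27  1.75  0.22  0.8  -2.39]
(200, 44, 77, 106)
((604.9363403320312, 355.9488830566406), (54.2846565246582, 42.110233306884766), 1.4960747957229614)
```

View pics/wrist_2.png

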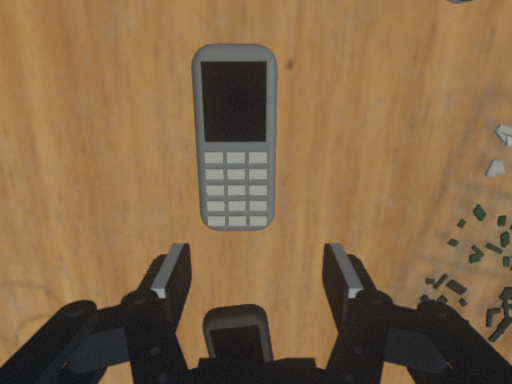

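```bash
python3 -c "
from phone import *
print(phone(np.load('wrist_2.npz'),(150,20,320,240)))"; python3 -c "
from look import *
st()"
```

```text
(192, 44, 85, 187)
((579.8137817382812, 356.4151306152344), (104.49234008789062, 44.447471618652344), 1.66721773147583)
t3.50 p [0.5372 0.3445 0.0595] yaw1.56 F [-0.3 -0.3 -0.2] M [-0.008 -0.032 -0.02 ] op0.728 j [-0.47  0.63 -0.27  1.75  0.22  0.8  -2.39]
```

{"op": "servo_tool", "data": {"plan": [{"grip":-0.45,"delta_pos":[0.3,-1.1,0],"roll":0},{"grip":-0.45,"delta_pos":[0,0,2.5],"roll":0},{"grip":-0.45,"delta_pos":[0,0,0],"roll":0}]}}

```text
t: 3.88
tool_pos: [0.5439, 0.36, 0.0411]
ee_rot: [-0.001, 1.0, 0.013, -0.001]
wrist_force: [-0.3, -0.7, 0.5]
opening: 0.727
```

```bash
python3 look.py 3 wrist scene
```

```text
t3.88 p [0.5439 0.36   0.0411] yaw1.53 F [-0.3 -0.7  0.5] M [ 0.044 -0.053 -0.044] op0.727 j [-0.49  0.67 -0.27  1.73  0.23  0.77 -2.41]
```

View pics/wrist_3.png

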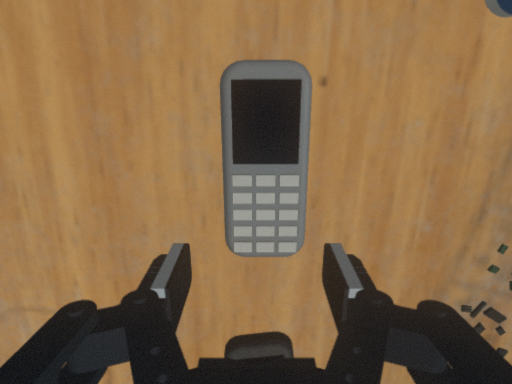

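View pics/scene_3.png

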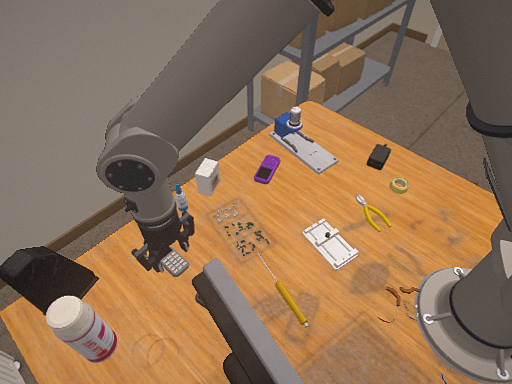

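{"op": "servo_tool", "data": {"plan": [{"grip":-0.45,"delta_pos":[-0.3,0.4,2.0],"roll":0},{"grip":-0.45,"delta_pos":[0,0,1.0],"roll":0},{"grip":-0.45,"delta_pos":[0,0,0],"roll":0}]}}

```text
t: 4.35
tool_pos: [0.5451, 0.3601, 0.0174]
ee_rot: [-0.005, 1.0, 0.013, 0.004]
wrist_force: [-0.5, -0.0, -0.3]
opening: 0.724
```

```bash
python3 look.py 4 wrist
```

```text
t4.35 p [0.5451 0.3601 0.0174] yaw1.53 F [-0.5 -0.  -0.3] M [-0.014  0.012 -0.005] op0.724 j [-0.49  0.7  -0.26  1.74  0.25  0.72 -2.42]
```

View pics/wrist_4.png

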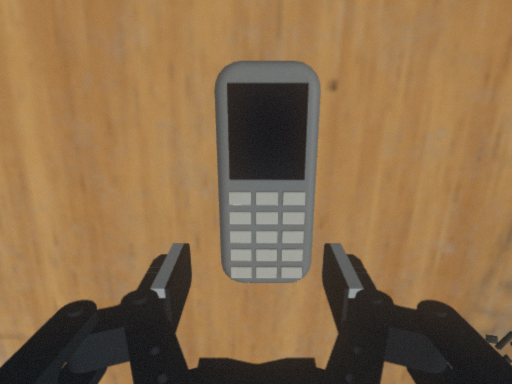

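```bash
python3 -c "
from look import *
from phone import phone
c=np.load('wrist_4.npz');o=st()
p=o['tool_pos']
print(proj(c,[p,p+[0,0,.0187],[p[0],p[1],.016],[p[0]-.011,p[1],.016],[p[0]+.011,p[1],.016]]))
print(phone(c,(190,40,345,292)))"
```

```text
t4.40 p [0.5454 0.3602 0.0178] yaw1.53 F [-0.  -0.5  0.3] M [ 0.023 -0.019  0.037] op0.722 j [-0.49  0.7  -0.26  1.74  0.25  0.72 -2.42]
[[256.82915167 253.32190111]
 [256.48425689 274.96262754]
 [256.8576447  251.5333649 ]
 [256.23881492 271.21258334]
 [257.50360819 230.97928995]]
(215, 61, 106, 222)
((580.2766723632812, 356.88232421875), (104.15187072753906, 44.12367248535156), 1.663714051246643)
```

{"op": "servo_tool", "data": {"plan": [{"grip":-0.45,"delta_pos":[-0.7,0.4,0],"roll":0},{"grip":-0.45,"delta_pos":[0,0,0.7],"roll":0},{"grip":-0.45,"delta_pos":[0,0,0.4],"roll":0}]}}

```text
t: 4.78
tool_pos: [0.539, 0.3566, 0.0079]
ee_rot: [-0.006, 1.0, 0.013, 0.005]
wrist_force: [-0.0, 0.1, 0.2]
opening: 0.723
```

{"op": "servo_tool", "data": {"plan": [{"grip":-0.45,"delta_pos":[0,0,0.6],"roll":0},{"grip":-0.2,"delta_pos":[0,0,0],"roll":0},{"grip":0.2,"delta_pos":[0,0,0],"roll":0},{"grip":0.2,"delta_pos":[0,0,0],"roll":0},{"grip":0.2,"delta_pos":[0,0,0],"roll":0}]}}

```text
t: 5.4
tool_pos: [0.5392, 0.3568, 0.0017]
ee_rot: [-0.006, 1.0, 0.013, 0.005]
wrist_force: [-0.1, -1.4, -1.1]
opening: 0.504
```

```bash
python3 look.py 5 wrist
```

```text
t5.40 p [0.5392 0.3568 0.0017] yaw1.51 F [-0.1 -1.4 -1.1] M [-0.055  0.048  0.029] op0.504 j [-0.5   0.71 -0.25  1.77  0.26  0.68 -2.43]
```

View pics/wrist_5.png

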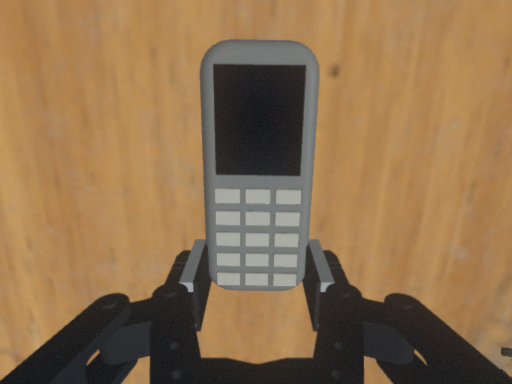

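{"op": "servo_tool", "data": {"plan": [{"grip":0.6,"delta_pos":[0,0,0],"roll":0},{"grip":0.6,"delta_pos":[0,0,-2],"roll":0},{"grip":0.6,"delta_pos":[0,0,-4],"roll":0},{"grip":0.6,"delta_pos":[0,0,-5],"roll":0},{"grip":0.6,"delta_pos":[0,0,-3],"roll":0},{"grip":0.6,"delta_pos":[0,0,0],"roll":0}]}}

```text
t: 6.2
tool_pos: [0.538, 0.3556, 0.1507]
ee_rot: [-0.006, 1.0, 0.013, 0.006]
wrist_force: [0.1, -0.4, -0.9]
opening: 0.505
```

```bash
python3 look.py 6 wrist scene
```

```text
t6.20 p [0.538  0.3556 0.1507] yaw1.54 F [ 0.1 -0.4 -0.9] M [-0.046  0.01   0.036] op0.505 j [-0.46  0.52 -0.3   1.7   0.18  0.93 -2.37]
```

View pics/wrist_6.png

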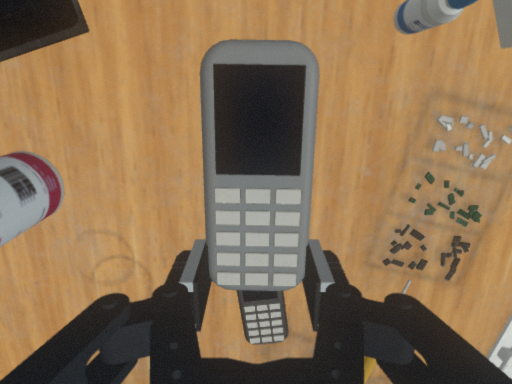

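View pics/scene_6.png

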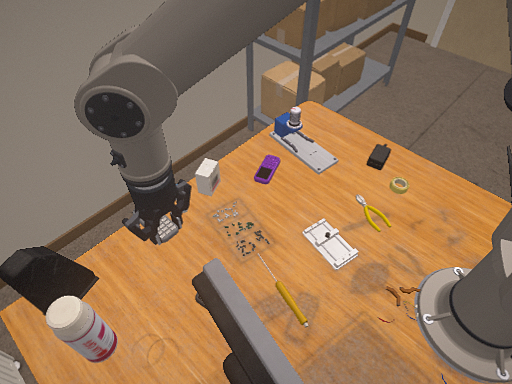

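{"op": "servo_tool", "data": {"plan": [{"grip":0.6,"delta_pos":[0,0,0],"roll":9.0},{"grip":0.6,"delta_pos":[0,3,0],"roll":0},{"grip":0.6,"delta_pos":[0,5,0],"roll":0},{"grip":0.6,"delta_pos":[0,5.5,0],"roll":0},{"grip":0.6,"delta_pos":[0,5.5,0],"roll":0},{"grip":0.6,"delta_pos":[0,5.5,0],"roll":0},{"grip":0.6,"delta_pos":[0,5.5,0],"roll":0},{"grip":0.6,"delta_pos":[0,5.5,0],"roll":0},{"grip":0.6,"delta_pos":[0,5.5,0],"roll":0},{"grip":0.6,"delta_pos":[0,4,0],"roll":0},{"grip":0.6,"delta_pos":[0,2,0],"roll":0},{"grip":0.6,"delta_pos":[0,0,0],"roll":0}]}}

```text
t: 7.8
tool_pos: [0.4587, -0.1279, 0.128]
ee_rot: [-0.002, 0.998, -0.067, -0.012]
wrist_force: [0.0, -0.1, -1.4]
opening: 0.508
```

```bash
cat >> h.py <<'E'
GO=np.array([.63516,-.16511]); GY=np.radians(-7.58)
def gauge(p,o=None,yaw=None):
    o=GO if o is None else o; yaw=GY if yaw is None else yaw
    d=np.array(p[:2])-o; return np.array([d[0]*np.cos(yaw)+d[1]*np.sin(yaw),-d[0]*np.sin(yaw)+d[1]*np.cos(yaw)])
E
python3 look.py 7 wrist top; python3 -c "
from look import *
o=st(); print(gauge(o['tool_pos']))"
```

```text
t7.80 p [ 0.4587 -0.1279  0.128 ] yaw-7.72 F [ 0.  -0.1 -1.4] M [0.015 0.009 0.019] op0.508 j [ 0.27  0.31 -0.15  2.09  0.06  0.77 -1.62]
t7.90 p [ 0.4594 -0.1258  0.1283] yaw-7.52 F [ 0.1  0.8 -0.8] M [ 0.069 -0.057  0.016] op0.508 j [ 0.27  0.31 -0.15  2.09  0.06  0.77 -1.63]
[-0.179384    0.01580244]
```

View pics/wrist_7.png

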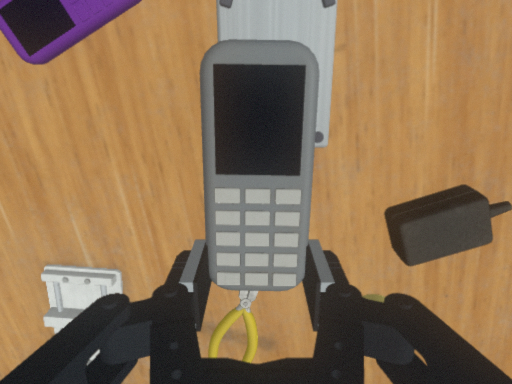

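View pics/top_7.png

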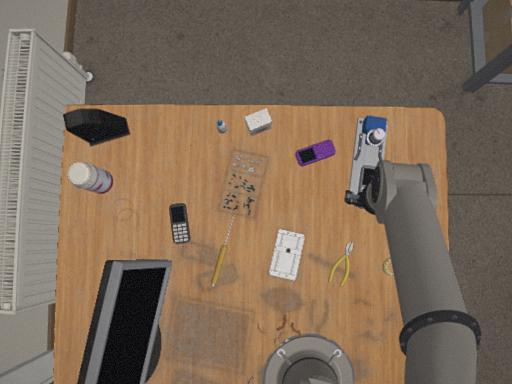

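{"op": "servo_tool", "data": {"plan": [{"grip":0.6,"delta_pos":[0.6,0.8,2],"roll":0},{"grip":0.6,"delta_pos":[0.4,0.5,2],"roll":0},{"grip":0.6,"delta_pos":[0,0,1],"roll":0},{"grip":0.6,"delta_pos":[0,0,1],"roll":0},{"grip":0.6,"delta_pos":[0,0,0],"roll":0}]}}

```text
t: 8.52
tool_pos: [0.4678, -0.1325, 0.0658]
ee_rot: [-0.004, 0.998, -0.06, -0.011]
wrist_force: [-0.0, -0.5, -0.8]
opening: 0.504
```

```bash
cat >> look.py <<'E'
E
cat > s.py <<'E'
from look import *
from scipy.spatial.transform import Rotation as Rn
o=st();q=o["ee_rot"];R=Rn.from_quat([q[1],q[2],q[3],q[0]]).as_matrix()
print("gauge",(gauge(o["tool_pos"])*1000).round(1),"noseup(tool x z) %.4f, y-axis z %.4f"%(R[2,0],R[2,1]))
E
python3 look.py 8 wrist scene; python3 s.py
```

```text
t8.53 p [ 0.4678 -0.1325  0.0658] yaw-6.91 F [-0.  -0.5 -0.8] M [-0.03   0.012  0.002] op0.504 j [ 0.27  0.43 -0.14  2.11  0.09  0.64 -1.63]
t8.62 p [ 0.4685 -0.1329  0.0666] yaw-6.93 F [-0.4  1.2  0.8] M [ 0.018  0.035 -0.002] op0.510 j [ 0.27  0.42 -0.14  2.11  0.09  0.64 -1.63]
gauge [-169.5   10. ] noseup(tool x z) -0.0213, y-axis z -0.0058
```

View pics/wrist_8.png

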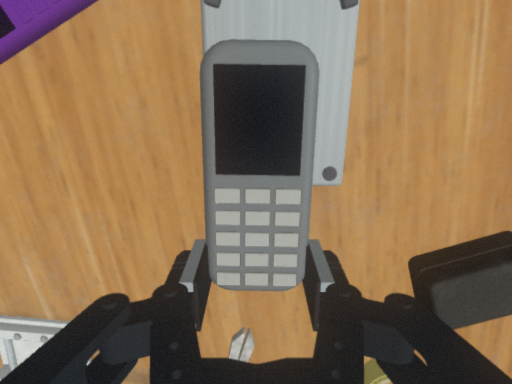

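```bash
python3 -c "
from h import *
a=np.load('scene_8.npz')['img'][90:210,220:370,::-1];cv2.imwrite('pics/s8.png',cv2.resize(a,None,fx=5,fy=5,interpolation=cv2.INTER_CUBIC))"
```

```text
(no output)
```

View pics/s8.png

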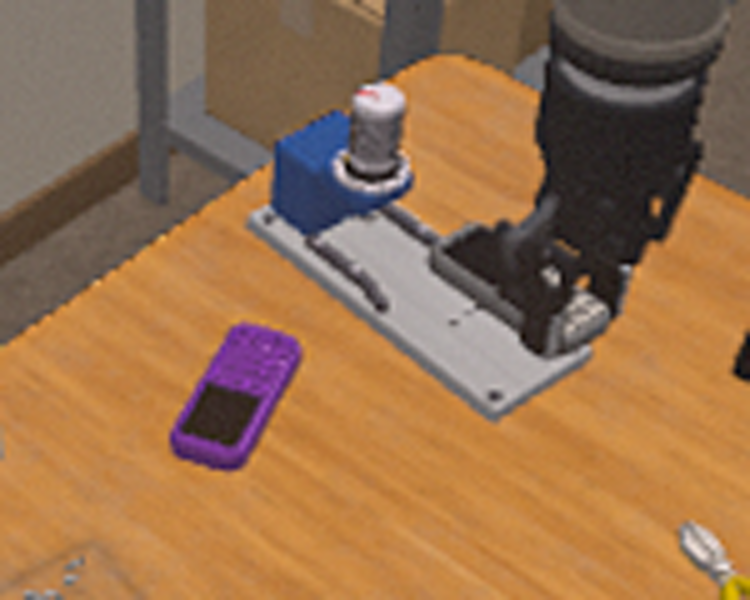

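{"op": "servo_tool", "data": {"plan": [{"grip":0.6,"delta_pos":[0.2,0.9,0],"roll":0.7},{"grip":0.6,"delta_pos":[0,0,1.5],"roll":0},{"grip":0.6,"delta_pos":[0,0,1.5],"roll":0},{"grip":0.6,"delta_pos":[0,0,0],"roll":0}]}}

```text
t: 9.12
tool_pos: [0.4694, -0.1431, 0.0353]
ee_rot: [-0.003, 0.998, -0.067, -0.01]
wrist_force: [0.2, 1.0, 0.4]
opening: 0.506
```

```bash
python3 look.py 9 wrist ; python3 s.py
```

```text
t9.12 p [ 0.4694 -0.1431  0.0353] yaw-7.74 F [0.2 1.  0.4] M [-0.01  -0.008  0.022] op0.506 j [ 0.28  0.48 -0.13  2.11  0.1   0.57 -1.63]
t9.18 p [ 0.4697 -0.1431  0.0358] yaw-7.74 F [-0.4  0.2 -0.6] M [ 0.008 -0.049  0.013] op0.510 j [ 0.28  0.48 -0.13  2.11  0.1   0.57 -1.63]
gauge [-166.9   -0. ] noseup(tool x z) -0.0187, y-axis z -0.0051
```

View pics/wrist_9.png

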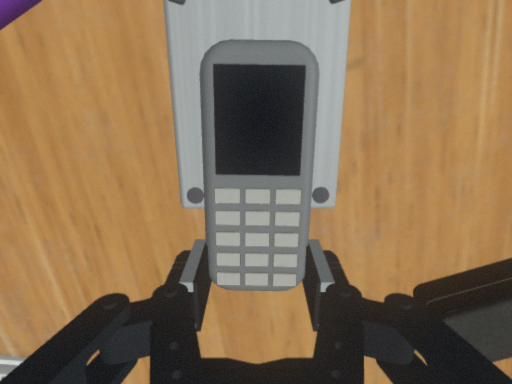

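The phone is now centred between the plate's front corners, at about (183,208) and (335,207). I'll cross-check the gauge pose from this view.

```bash
python3 -c "
from h import *
c=np.load('wrist_9.npz')
a=cv2.resize(c['img'][:,:,::-1][0:230,150:360],None,fx=3,fy=2.6,interpolation=cv2.INTER_CUBIC);cv2.imwrite('pics/w9z.png',a)
for u in((182.5,208),(335.5,207.5),(165,5),(350,5),(195,195),(320.5,195)): 
  print(u,(gauge(onz(c,u,.012))*1000).round(1))"
```

```text
(182.5, 208) [-153.5   39.9]
(335.5, 207.5) [-153.2  -41.9]
(165, 5) [-56.5  40.4]
(350, 5) [-56.7 -41. ]
(195, 195) [-146.    32.7]
(320.5, 195) [-146.1  -33.4]
```

View pics/w9z.png

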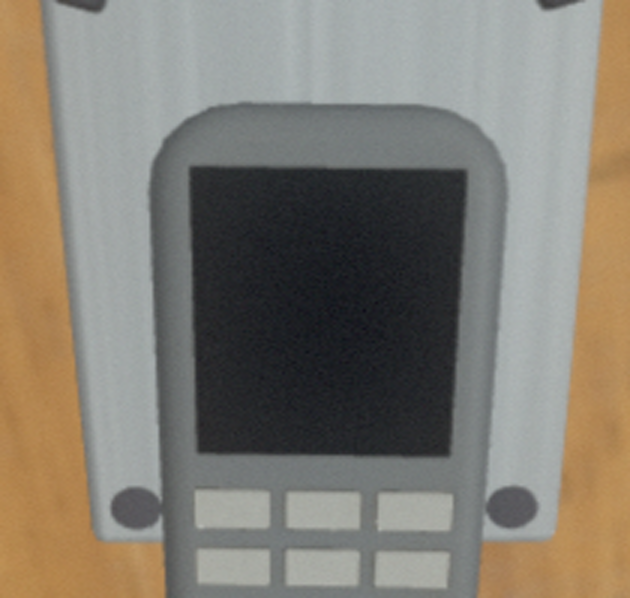

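{"op": "servo_tool", "data": {"plan": [{"grip":0.6,"delta_pos":[0,0.05,0.9],"roll":-0.1},{"grip":0.6,"delta_pos":[0,0,0.8],"roll":0},{"grip":0.6,"delta_pos":[0,0,0],"roll":0}]}}

```text
t: 9.55
tool_pos: [0.4696, -0.1433, 0.0177]
ee_rot: [-0.003, 0.998, -0.066, -0.009]
wrist_force: [-0.1, 0.2, -1.1]
opening: 0.506
```

```bash
python3 s.py
```

```text
t9.55 p [ 0.4696 -0.1433  0.0177] yaw-7.61 F [-0.1  0.2 -1.1] M [ 0.028  0.038 -0.02 ] op0.506 j [ 0.27  0.52 -0.12  2.12  0.11  0.53 -1.63]
gauge [-167.    -0.2] noseup(tool x z) -0.0184, y-axis z -0.0052
```

{"op": "servo_tool", "data": {"plan": [{"grip":0.6,"delta_pos":[1,0,0],"roll":0},{"grip":0.6,"delta_pos":[1,0,0],"roll":0},{"grip":0.6,"delta_pos":[1,0,0],"roll":0},{"grip":0.6,"delta_pos":[0,0,0],"roll":0}]}}

```text
t: 10.05
tool_pos: [0.5031, -0.1476, 0.0178]
ee_rot: [-0.003, 0.998, -0.066, -0.008]
wrist_force: [-0.6, 0.6, -0.5]
opening: 0.507
```

```bash
python3 s.py;python3 look.py 10 wrist scene; python3 -c "
from h import *
a=np.load('scene_10.npz')['img'][90:210,220:370,::-1];cv2.imwrite('pics/s10.png',cv2.resize(a,None,fx=5,fy=5,interpolation=cv2.INTER_CUBIC))"
```

```text
t10.05 p [ 0.5031 -0.1476  0.0178] yaw-7.60 F [-0.6  0.6 -0.5] M [-0.001  0.043  0.009] op0.507 j [ 0.27  0.55 -0.12  2.04  0.11  0.57 -1.63]
gauge [-1.332e+02 -1.000e-01] noseup(tool x z) -0.0158, y-axis z -0.0052
t10.05 p [ 0.5031 -0.1476  0.0178] yaw-7.60 F [-0.6  0.6 -0.5] M [-0.001  0.043  0.009] op0.507 j [ 0.27  0.55 -0.12  2.04  0.11  0.57 -1.63]
```

View pics/wrist_10.png

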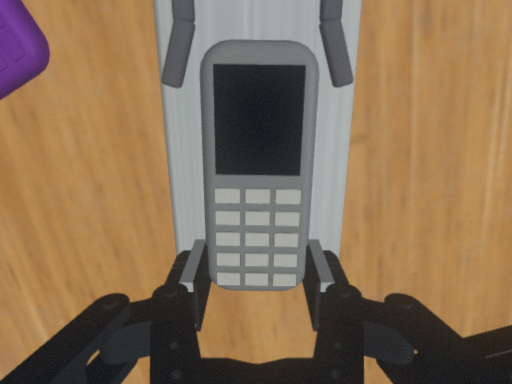

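View pics/s10.png

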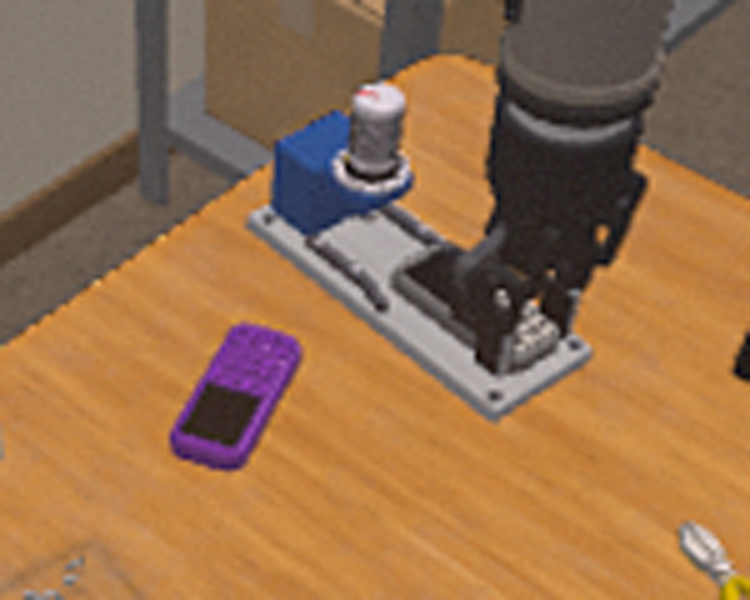

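{"op": "servo_tool", "data": {"plan": [{"grip":0.6,"delta_pos":[0.3,-0.1,0],"roll":0},{"grip":0.6,"delta_pos":[0.8,0,0],"roll":0},{"grip":0.6,"delta_pos":[0.8,0,0],"roll":0},{"grip":0.6,"delta_pos":[0,0,0],"roll":0}]}}

```text
t: 10.65
tool_pos: [0.5215, -0.1492, 0.0173]
ee_rot: [-0.003, 0.998, -0.066, -0.009]
wrist_force: [-0.1, 0.1, -0.1]
opening: 0.505
```

```bash
python3 s.py;python3 look.py 11 wrist;  python3 -c "
from h import *
a=np.load('wrist_11.npz')['img'][0:150,140:380,::-1];cv2.imwrite('pics/w11.png',cv2.resize(a,None,fx=3.3,fy=3.3,interpolation=cv2.INTER_CUBIC))"
```

```text
t10.65 p [ 0.5215 -0.1492  0.0173] yaw-7.61 F [-0.1  0.1 -0.1] M [-0.004  0.066  0.025] op0.505 j [ 0.26  0.57 -0.12  2.    0.11  0.59 -1.63]
gauge [-114.7    0.8] noseup(tool x z) -0.0177, y-axis z -0.0051
t10.65 p [ 0.5215 -0.1492  0.0173] yaw-7.61 F [-0.1  0.1 -0.1] M [-0.004  0.066  0.025] op0.505 j [ 0.26  0.57 -0.12  2.    0.11  0.59 -1.63]
```

View pics/w11.png

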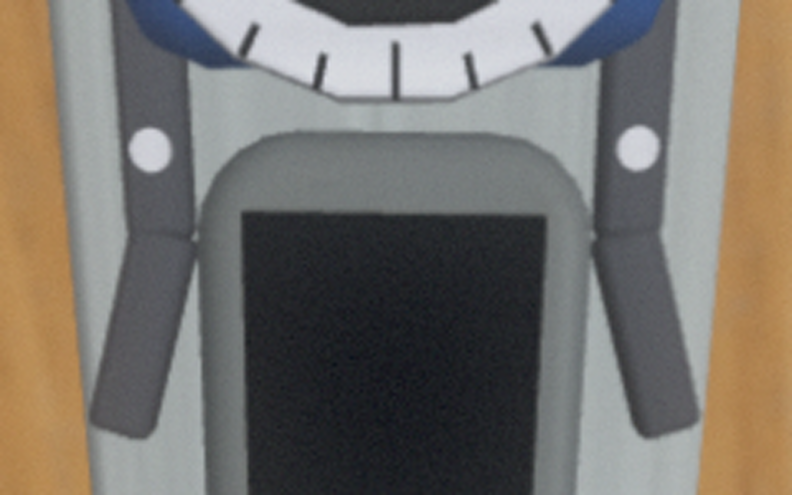

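The zoomed wrist view shows the phone centred between the rails, with gaps of about 4–5 px each side at the bend. I'll continue.

{"op": "servo_tool", "data": {"plan": [{"grip":0.6,"delta_pos":[0.7,0,0],"roll":0},{"grip":0.6,"delta_pos":[0.8,0,0],"roll":0},{"grip":0.6,"delta_pos":[0.8,0,0],"roll":0},{"grip":0.6,"delta_pos":[0.4,0,0],"roll":0},{"grip":0.6,"delta_pos":[0,0,0],"roll":0}]}}

```text
t: 11.32
tool_pos: [0.5496, -0.153, 0.0165]
ee_rot: [-0.003, 0.998, -0.066, -0.009]
wrist_force: [0.2, -0.8, -1.1]
opening: 0.503
```

```bash
python3 s.py;python3 look.py 12 wrist
```

```text
t11.32 p [ 0.5496 -0.153   0.0165] yaw-7.62 F [ 0.2 -0.8 -1.1] M [ 0.003 -0.028 -0.04 ] op0.503 j [ 0.25  0.6  -0.12  1.93  0.11  0.63 -1.63]
gauge [-86.4   0.7] noseup(tool x z) -0.0185, y-axis z -0.0051
t11.32 p [ 0.5496 -0.153   0.0165] yaw-7.62 F [ 0.2 -0.8 -1.1] M [ 0.003 -0.028 -0.04 ] op0.503 j [ 0.25  0.6  -0.12  1.93  0.11  0.63 -1.63]
```

View pics/wrist_12.png

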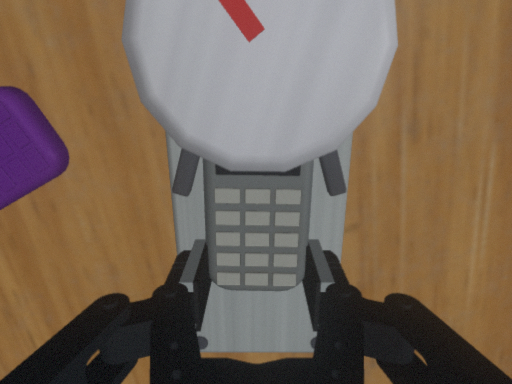

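```bash
python3 -c "
from h import *
V=np.load('wrist_12.npz')['view'];C=-V[:3,:3].T@V[:3,3];print(C,gauge(C))"; python3 -c "
from h import *
a=np.load('scene_12.npz') if 0 else None
from look import *
c=look('scene','12');cv2.imwrite('pics/s12.png',cv2.resize(c['img'][60:210,200:370,::-1],None,fx=4.5,fy=4,interpolation=cv2.INTER_CUBIC))"
```

```text
[ 0.63236327 -0.16437674  0.1573272 ] [-0.00286902  0.00035793]
```

View pics/s12.png

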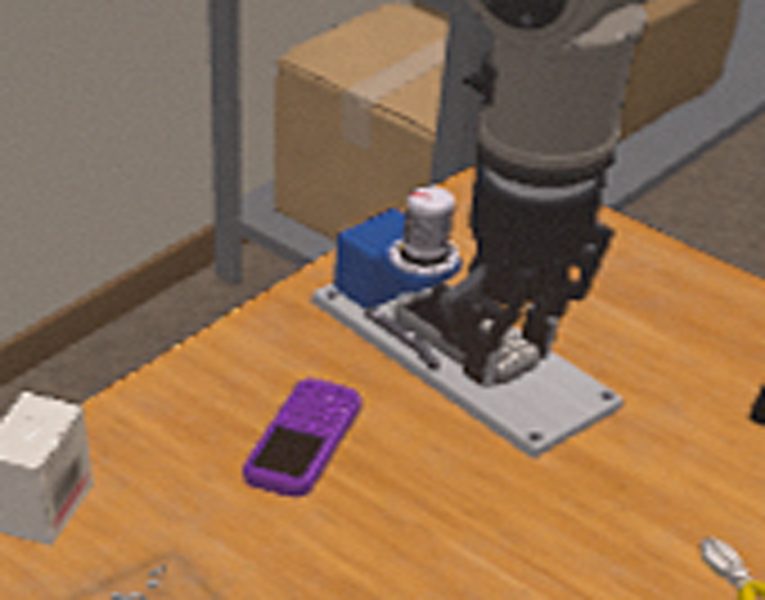

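{"op": "servo_tool", "data": {"plan": [{"grip":0.6,"delta_pos":[0.4,0,-0.05],"roll":0},{"grip":0.6,"delta_pos":[0.3,0,0],"roll":0},{"grip":0.6,"delta_pos":[0,0,0],"roll":0}]}}

```text
t: 11.8
tool_pos: [0.5561, -0.154, 0.0169]
ee_rot: [-0.003, 0.998, -0.066, -0.01]
wrist_force: [0.0, -0.0, -1.3]
opening: 0.508
```

```bash
python3 s.py
```

```text
t11.80 p [ 0.5561 -0.154   0.0169] yaw-7.62 F [ 0.  -0.  -1.3] M [0.013 0.049 0.   ] op0.508 j [ 0.25  0.61 -0.12  1.92  0.1   0.64 -1.63]
gauge [-79.9   0.6] noseup(tool x z) -0.0194, y-axis z -0.0050
```

{"op": "servo_tool", "data": {"plan": [{"grip":0.6,"delta_pos":[0.15,0,0],"roll":0},{"grip":0.6,"delta_pos":[0.15,0,0],"roll":0}]}}

```text
t: 12.05
tool_pos: [0.559, -0.1544, 0.0168]
ee_rot: [-0.003, 0.998, -0.066, -0.01]
wrist_force: [-0.2, -0.3, -1.0]
opening: 0.505
```

```bash
python3 s.py
```

```text
t12.05 p [ 0.559  -0.1544  0.0168] yaw-7.62 F [-0.2 -0.3 -1. ] M [-0.     0.013  0.039] op0.505 j [ 0.25  0.61 -0.12  1.91  0.1   0.64 -1.63]
gauge [-76.9   0.6] noseup(tool x z) -0.0197, y-axis z -0.0050
```

{"op": "servo_tool", "data": {"plan": [{"grip":0.6,"delta_pos":[0.1,0,0],"roll":0}]}}

```text
t: 12.18
tool_pos: [0.5601, -0.1545, 0.0168]
ee_rot: [-0.003, 0.998, -0.066, -0.01]
wrist_force: [-0.9, 1.0, -0.9]
opening: 0.504
```

```bash
python3 s.py
```

```text
t12.18 p [ 0.5601 -0.1545  0.0168] yaw-7.62 F [-0.9  1.  -0.9] M [0.027 0.029 0.035] op0.504 j [ 0.25  0.62 -0.12  1.91  0.1   0.64 -1.63]
gauge [-75.8   0.6] noseup(tool x z) -0.0197, y-axis z -0.0050
```

{"op": "servo_tool", "data": {"plan": [{"grip":0.6,"delta_pos":[0.1,0,0],"roll":0}]}}

```text
t: 12.3
tool_pos: [0.5611, -0.1547, 0.0167]
ee_rot: [-0.003, 0.998, -0.067, -0.01]
wrist_force: [0.1, -0.6, -0.6]
opening: 0.505
```

```bash
python3 s.py
```

```text
t12.30 p [ 0.5611 -0.1547  0.0167] yaw-7.63 F [ 0.1 -0.6 -0.6] M [-0.    -0.028 -0.002] op0.505 j [ 0.25  0.62 -0.12  1.9   0.1   0.65 -1.63]
gauge [-74.8   0.6] noseup(tool x z) -0.0197, y-axis z -0.0050
```

Nominal contact is close, so I'll take 1 mm steps and watch the force.

{"op": "servo_tool", "data": {"plan": [{"grip":0.6,"delta_pos":[0.1,0,0],"roll":0}]}}

```text
t: 12.42
tool_pos: [0.5621, -0.1549, 0.0167]
ee_rot: [-0.003, 0.998, -0.067, -0.01]
wrist_force: [-1.3, -0.6, -1.8]
opening: 0.503
```

{"op": "servo_tool", "data": {"plan": [{"grip":0.6,"delta_pos":[0.1,0,0],"roll":0}]}}

```text
t: 12.55
tool_pos: [0.5623, -0.1548, 0.0165]
ee_rot: [-0.003, 0.998, -0.067, -0.011]
wrist_force: [-3.3, 0.5, -0.4]
opening: 0.511
```

{"op": "servo_tool", "data": {"plan": [{"grip":0.6,"delta_pos":[0.1,0,0],"roll":0}]}}

```text
t: 12.68
tool_pos: [0.5623, -0.1549, 0.0161]
ee_rot: [-0.003, 0.998, -0.067, -0.012]
wrist_force: [-3.9, 1.1, 0.5]
opening: 0.507
```

{"op": "servo_tool", "data": {"plan": [{"grip":-0.2,"delta_pos":[0,0,0],"roll":0},{"grip":-0.4,"delta_pos":[0,0,0],"roll":0},{"grip":-0.4,"delta_pos":[0,0,0],"roll":0}]}}

```text
t: 13.05
tool_pos: [0.5641, -0.1551, 0.0167]
ee_rot: [-0.003, 0.998, -0.067, -0.01]
wrist_force: [-0.1, -0.2, -0.5]
opening: 0.7
```

```bash
python3 s.py; python3 look.py 13 wrist scene; python3 -c "
from h import *
a=np.load('scene_13.npz')['img'][90:210,220:370,::-1];cv2.imwrite('pics/s13.png',cv2.resize(a,None,fx=5,fy=5,interpolation=cv2.INTER_CUBIC))"
```

```text
t13.05 p [ 0.5641 -0.1551  0.0167] yaw-7.63 F [-0.1 -0.2 -0.5] M [ 0.024 -0.035 -0.024] op0.700 j [ 0.25  0.62 -0.12  1.9   0.1   0.65 -1.63]
gauge [-71.7   0.6] noseup(tool x z) -0.0200, y-axis z -0.0050
t13.05 p [ 0.5641 -0.1551  0.0167] yaw-7.63 F [-0.1 -0.2 -0.5] M [ 0.024 -0.035 -0.024] op0.700 j [ 0.25  0.62 -0.12  1.9   0.1   0.65 -1.63]
```

View pics/wrist_13.png

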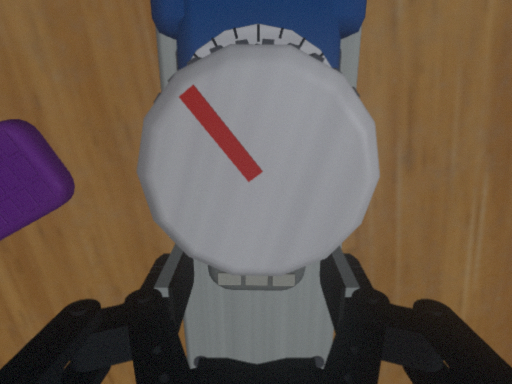

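View pics/s13.png

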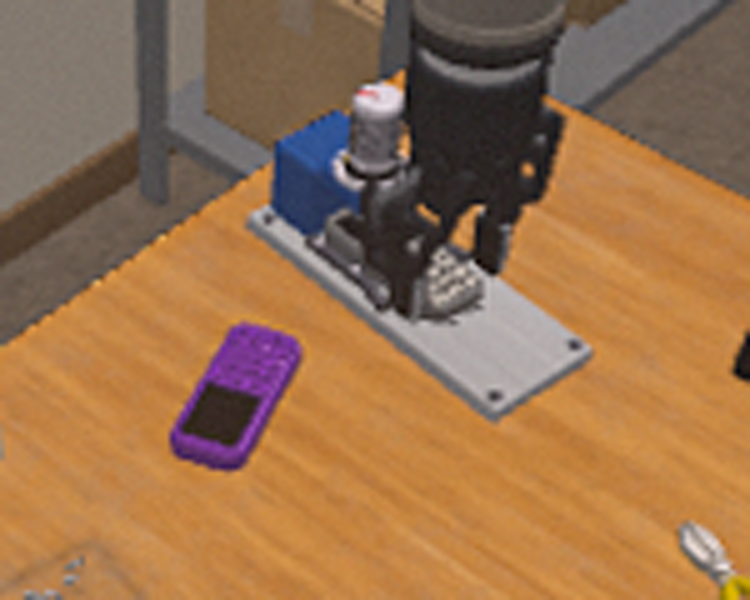

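{"op": "servo_tool", "data": {"plan": [{"grip":-0.4,"delta_pos":[-1.5,0,0],"roll":0},{"grip":-0.4,"delta_pos":[-3,0,0],"roll":0},{"grip":-0.4,"delta_pos":[-3,0,-2],"roll":0},{"grip":-0.4,"delta_pos":[-2,0,-4],"roll":0},{"grip":-0.4,"delta_pos":[0,0,-5],"roll":0},{"grip":-0.4,"delta_pos":[0,0,-3],"roll":0},{"grip":-0.4,"delta_pos":[0,0,0],"roll":0}]}}

```text
t: 14.02
tool_pos: [0.4619, -0.1424, 0.1611]
ee_rot: [-0.003, 0.998, -0.067, -0.012]
wrist_force: [-0.1, 0.8, -0.3]
opening: 0.705
```

```bash
python3 s.py; python3 look.py 14 wrist top
```

```text
t14.03 p [ 0.4619 -0.1424  0.1611] yaw-7.67 F [-0.1  0.8 -0.3] M [ 0.004 -0.019  0.002] op0.705 j [ 0.3   0.27 -0.15  2.05  0.05  0.85 -1.58]
gauge [-174.7   -0.4] noseup(tool x z) -0.0253, y-axis z -0.0043
t14.03 p [ 0.4619 -0.1424  0.1611] yaw-7.67 F [-0.1  0.8 -0.3] M [ 0.004 -0.019  0.002] op0.705 j [ 0.3   0.27 -0.15  2.05  0.05  0.85 -1.58]
```

View pics/wrist_14.png

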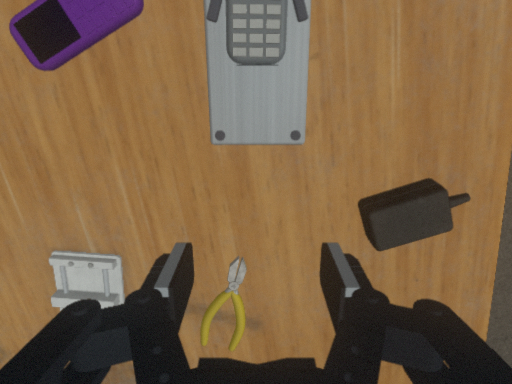

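```bash
python3 -c "
from h import *
c=np.load('wrist_14.npz')
for u,z in(((212,143),.012),((306,143),.012),((256,65.5),.028),((256,65.5),.02),((256,65.5),.012),((226.5,40),.02),((287,40),.02),((228,2),.02),((287.5,2),.02),((209,13),.019),((303,13),.019)): print(u,z,(gauge(onz(c,u,z))*1000).round(1))
a=c['img'][0:160,190:330,::-1];cv2.imwrite('pics/w14.png',cv2.resize(a,None,fx=3.7,fy=3.7,interpolation=cv2.INTER_CUBIC))
t=np.load('top_14.npz')['img'][100:210,335:400,::-1];cv2.imwrite('pics/t14.png',cv2.resize(t,None,fx=5,fy=5,interpolation=cv2.INTER_CUBIC))
"
```

```text
(212, 143) 0.012 [-153.1   39.6]
(306, 143) 0.012 [-153.1  -43.3]
(256, 65.5) 0.028 [-88.8   0.6]
(256, 65.5) 0.02 [-88.8   0.7]
(256, 65.5) 0.012 [-88.7   0.7]
(226.5, 40) 0.02 [-70.   23.6]
(287, 40) 0.02 [-70.1 -23.4]
(228, 2) 0.02 [-43.6  21.7]
(287.5, 2) 0.02 [-43.7 -23. ]
(209, 13) 0.019 [-50.9  36.5]
(303, 13) 0.019 [-51.  -35.1]
```

View pics/w14.png

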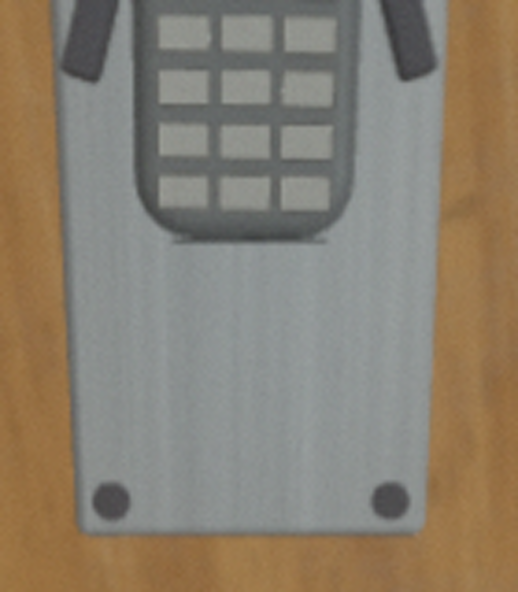

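View pics/t14.png

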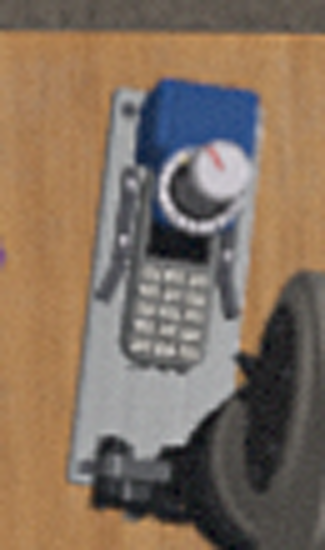

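The phone sits between the rails. Its rear end is at px (256,65), measured 64–65 mm from the plate's front edge where a seated phone would give 67. That could be camera error, but I'll close the fingers and nudge it gently from behind to be sure it's seated.

{"op": "servo_tool", "data": {"plan": [{"grip":1,"delta_pos":[2.5,0,2],"roll":0},{"grip":1,"delta_pos":[2.5,0,3],"roll":0},{"grip":1,"delta_pos":[0,0,3],"roll":0},{"grip":1,"delta_pos":[0,0,2],"roll":0},{"grip":1,"delta_pos":[0,0,1],"roll":0},{"grip":1,"delta_pos":[0,0,0],"roll":0}]}}

```text
t: 14.88
tool_pos: [0.5009, -0.1464, 0.0359]
ee_rot: [-0.004, 0.998, -0.067, -0.021]
wrist_force: [-0.8, 0.6, 0.7]
opening: 0.0
```

```bash
python3 s.py
```

```text
t14.88 p [ 0.5009 -0.1464  0.0359] yaw-7.63 F [-0.8  0.6  0.7] M [-0.005  0.005  0.006] op0.000 j [ 0.27  0.53 -0.13  2.02  0.1   0.64 -1.63]
gauge [-135.6    0.8] noseup(tool x z) -0.0434, y-axis z -0.0057
```

{"op": "servo_tool", "data": {"plan": [{"grip":1,"delta_pos":[0,0.05,0.8],"roll":0},{"grip":1,"delta_pos":[0,0,0.7],"roll":0},{"grip":1,"delta_pos":[0.8,0,0.2],"roll":0},{"grip":1,"delta_pos":[0.8,0,0],"roll":0},{"grip":1,"delta_pos":[0,0,0],"roll":0}]}}

```text
t: 15.5
tool_pos: [0.5188, -0.1494, 0.0189]
ee_rot: [-0.004, 0.998, -0.067, -0.019]
wrist_force: [0.9, -0.3, -0.7]
opening: -0.003
```

```bash
python3 s.py; python3 look.py 15 wrist
```

```text
t15.50 p [ 0.5188 -0.1494  0.0189] yaw-7.64 F [ 0.9 -0.3 -0.7] M [ 0.013 -0.044 -0.021] op-0.003 j [ 0.26  0.57 -0.12  1.99  0.11  0.62 -1.63]
gauge [-117.4    0.2] noseup(tool x z) -0.0394, y-axis z -0.0054
t15.50 p [ 0.5188 -0.1494  0.0189] yaw-7.64 F [ 0.9 -0.3 -0.7] M [ 0.013 -0.044 -0.021] op-0.003 j [ 0.26  0.57 -0.12  1.99  0.11  0.62 -1.63]
```

View pics/wrist_15.png

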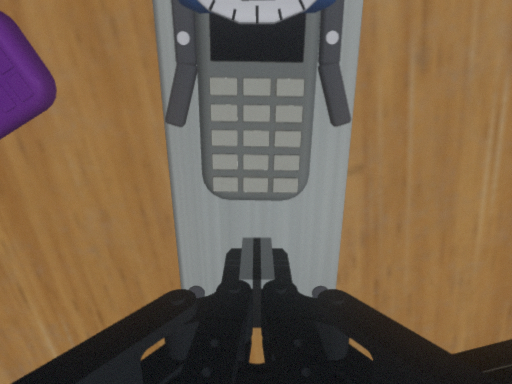

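{"op": "servo_tool", "data": {"plan": [{"grip":1,"delta_pos":[0.6,0,0.1],"roll":0},{"grip":1,"delta_pos":[0.5,0,0],"roll":0},{"grip":1,"delta_pos":[0,0,0],"roll":0}]}}

```text
t: 15.92
tool_pos: [0.5301, -0.151, 0.0176]
ee_rot: [-0.004, 0.998, -0.067, -0.019]
wrist_force: [0.1, 0.2, 0.2]
opening: -0.001
```

{"op": "servo_tool", "data": {"plan": [{"grip":1,"delta_pos":[0.15,0,0],"roll":0},{"grip":1,"delta_pos":[0.15,0,0],"roll":0}]}}

```text
t: 16.18
tool_pos: [0.5329, -0.1514, 0.0175]
ee_rot: [-0.004, 0.998, -0.067, -0.02]
wrist_force: [0.2, -0.6, -0.7]
opening: 0.002
```

{"op": "servo_tool", "data": {"plan": [{"grip":1,"delta_pos":[0.15,0,0],"roll":0},{"grip":1,"delta_pos":[0.1,0,0],"roll":0}]}}

```text
t: 16.42
tool_pos: [0.5355, -0.1518, 0.0174]
ee_rot: [-0.004, 0.998, -0.067, -0.02]
wrist_force: [0.2, 0.4, 0.0]
opening: -0.002
```

{"op": "servo_tool", "data": {"plan": [{"grip":1,"delta_pos":[0.1,0,0],"roll":0}]}}

```text
t: 16.55
tool_pos: [0.5365, -0.1519, 0.0173]
ee_rot: [-0.004, 0.998, -0.067, -0.02]
wrist_force: [-0.0, -0.4, 0.3]
opening: -0.002
```

{"op": "servo_tool", "data": {"plan": [{"grip":1,"delta_pos":[0.1,0,0],"roll":0}]}}

```text
t: 16.68
tool_pos: [0.5375, -0.152, 0.0173]
ee_rot: [-0.004, 0.998, -0.067, -0.02]
wrist_force: [-0.3, 0.3, -0.0]
opening: 0.001
```

{"op": "servo_tool", "data": {"plan": [{"grip":1,"delta_pos":[0.1,0,0],"roll":0}]}}

```text
t: 16.8
tool_pos: [0.5382, -0.1521, 0.0172]
ee_rot: [-0.004, 0.998, -0.067, -0.02]
wrist_force: [-2.1, 0.5, 0.5]
opening: -0.0
```

{"op": "servo_tool", "data": {"plan": [{"grip":1,"delta_pos":[0.1,0,0],"roll":0}]}}

```text
t: 16.92
tool_pos: [0.5384, -0.1522, 0.017]
ee_rot: [-0.004, 0.998, -0.067, -0.021]
wrist_force: [-3.6, 0.1, 2.1]
opening: 0.0
```

```bash
python3 s.py; python3 look.py 16 wrist scene
```

```text
t16.93 p [ 0.5384 -0.1522  0.017 ] yaw-7.65 F [-3.6  0.1  2.1] M [0.132 0.71  0.022] op0.000 j [ 0.26  0.6  -0.12  1.94  0.11  0.65 -1.63]
gauge [-97.6   0.1] noseup(tool x z) -0.0425, y-axis z -0.0052
t16.93 p [ 0.5384 -0.1522  0.017 ] yaw-7.65 F [-3.6  0.1  2.1] M [0.132 0.71  0.022] op0.000 j [ 0.26  0.6  -0.12  1.94  0.11  0.65 -1.63]
```

View pics/wrist_16.png

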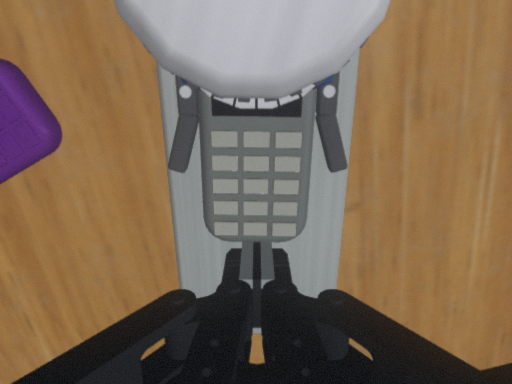

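Contact at gauge x ≈ -97.6 gave an immediate rigid reaction of 3.6 N, so the phone is seated against the stop; the view shows it straight between the rails. I'll back off and rise, watching the tool tilt.

{"op": "servo_tool", "data": {"plan": [{"grip":1,"delta_pos":[-0.5,0,0],"roll":0},{"grip":1,"delta_pos":[-1,0,-0.5],"roll":0},{"grip":1,"delta_pos":[0,0,-2],"roll":0},{"grip":0.3,"delta_pos":[0,0,-3],"roll":0}]}}

```text
t: 17.52
tool_pos: [0.5232, -0.1503, 0.0725]
ee_rot: [-0.004, 0.998, -0.067, -0.022]
wrist_force: [0.9, 0.7, -0.1]
opening: 0.194
```

```bash
python3 s.py
```

```text
t17.52 p [ 0.5232 -0.1503  0.0725] yaw-7.64 F [ 0.9  0.7 -0.1] M [-0.023 -0.074  0.011] op0.194 j [ 0.27  0.5  -0.14  1.96  0.09  0.74 -1.62]
gauge [-1.129e+02 -1.000e-01] noseup(tool x z) -0.0444, y-axis z -0.0056
```

{"op": "servo_tool", "data": {"plan": [{"grip":-0.3,"delta_pos":[0,0,-4],"roll":0},{"grip":-0.3,"delta_pos":[0,0,-4],"roll":0},{"grip":-0.3,"delta_pos":[0,0,-4],"roll":0},{"grip":-0.3,"delta_pos":[0,0,-1],"roll":0},{"grip":-0.3,"delta_pos":[0,0,0],"roll":0}]}}

```text
t: 18.15
tool_pos: [0.5278, -0.152, 0.2096]
ee_rot: [-0.004, 0.998, -0.067, -0.019]
wrist_force: [0.4, -0.4, -1.1]
opening: 0.648
```

```bash
python3 s.py; python3 look.py 17 wrist
```

```text
t18.15 p [ 0.5278 -0.152   0.2096] yaw-7.65 F [ 0.4 -0.4 -1.1] M [ 0.001 -0.009 -0.021] op0.648 j [ 0.29  0.32 -0.15  1.85  0.05  1.02 -1.58]
gauge [-108.2   -1.1] noseup(tool x z) -0.0379, y-axis z -0.0047
t18.15 p [ 0.5278 -0.152   0.2096] yaw-7.65 F [ 0.4 -0.4 -1.1] M [ 0.001 -0.009 -0.021] op0.648 j [ 0.29  0.32 -0.15  1.85  0.05  1.02 -1.58]
```

View pics/wrist_17.png

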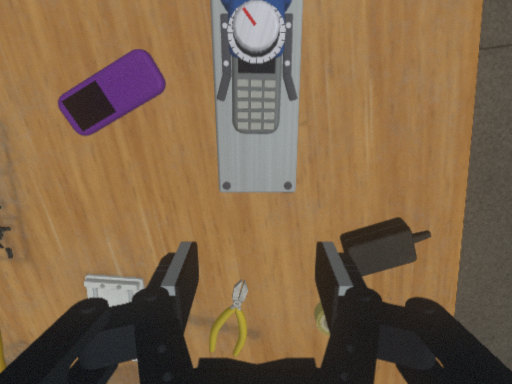

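```bash
python3 -c "
from h import *
c=np.load('wrist_17.npz')
for u,z in(((217,191),.012),((297,191),.012),((256,133),.02),((256,27),.121)): print(u,z,(gauge(onz(c,u,z))*1000).round(1), onz(c,u,z).round(4))
a=c['img'][0:200,200:315,::-1];cv2.imwrite('pics/w17.png',cv2.resize(a[:100],None,fx=6,fy=6,interpolation=cv2.INTER_CUBIC))
"
```

```text
(217, 191) 0.012 [-152.6   42.8] [ 0.4895 -0.1025  0.012 ]
(297, 191) 0.012 [-152.5  -44. ] [ 0.4782 -0.1886  0.012 ]
(256, 133) 0.02 [-87.6   0.4] [ 0.5484 -0.1532  0.02  ]
(256, 27) 0.121 [-1.  -0.3] [ 0.6341 -0.1652  0.121 ]
```

View pics/w17.png

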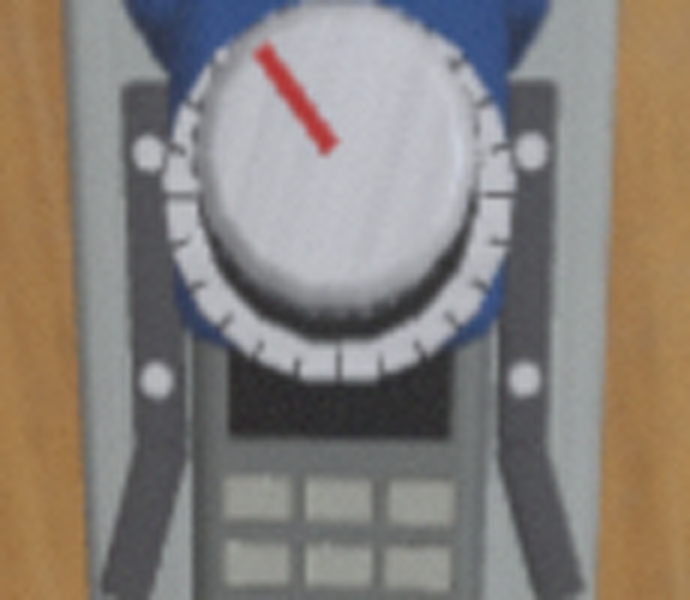

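```bash
python3 -c "
from h import *
c=np.load('wrist_17.npz');d=np.load('wrist_13.npz');t=np.load('top0.npz')
for cc,u,z in((c,(255.5,25),.121),(d,(258.5,159.5),.121),(t,(335+31.5,100+73.3),.012),(t,(335+38.5,100+74.5),.012)): print(u,z,(gauge(onz(cc,u,z))*1000).round(1))
"
```

```text
(255.5, 25) 0.121 [0.1 0. ]
(258.5, 159.5) 0.121 [2.4 0.1]
(366.5, 173.3) 0.012 [-86.6  -0.8]
(373.5, 174.5) 0.012 [-87.1 -20.1]
```

{"op": "servo_tool", "data": {"plan": [{"grip":-0.3,"delta_pos":[2,-0.1,0],"roll":0},{"grip":-0.3,"delta_pos":[2.5,0,0],"roll":0},{"grip":-0.3,"delta_pos":[2.5,0,0],"roll":0},{"grip":-0.3,"delta_pos":[2,0,0],"roll":0},{"grip":-0.3,"delta_pos":[1,0,0],"roll":0},{"grip":-0.3,"delta_pos":[0,0,0],"roll":0}]}}

```text
t: 18.95
tool_pos: [0.6231, -0.1635, 0.1939]
ee_rot: [-0.005, 0.997, -0.067, -0.028]
wrist_force: [-0.0, -0.8, -0.2]
opening: 0.649
```

```bash
python3 s.py
```

```text
t18.95 p [ 0.6231 -0.1635  0.1939] yaw-7.63 F [-0.  -0.8 -0.2] M [-0.061 -0.057  0.014] op0.649 j [ 0.26  0.5  -0.13  1.62  0.07  1.09 -1.6 ]
gauge [-12.2   0. ] noseup(tool x z) -0.0557, y-axis z -0.0056
```

{"op": "servo_tool", "data": {"plan": [{"grip":-0.3,"delta_pos":[0,0,-6],"roll":0},{"grip":-0.3,"delta_pos":[0,0,0],"roll":0}]}}

```text
t: 19.2
tool_pos: [0.6245, -0.1641, 0.2537]
ee_rot: [-0.005, 0.997, -0.067, -0.029]
wrist_force: [0.1, -0.2, -0.6]
opening: 0.653
```

```bash
python3 s.py
```

```text
t19.20 p [ 0.6245 -0.1641  0.2537] yaw-7.64 F [ 0.1 -0.2 -0.6] M [-0.039 -0.016 -0.023] op0.653 j [ 0.26  0.45 -0.13  1.55  0.06  1.21 -1.59]
gauge [-10.7  -0.4] noseup(tool x z) -0.0594, y-axis z -0.0056
```

{"op": "servo_tool", "data": {"plan": [{"grip":-0.3,"delta_pos":[-6,0,0],"roll":0},{"grip":-0.3,"delta_pos":[0,0,0],"roll":0}]}}

```text
t: 19.45
tool_pos: [0.5602, -0.1556, 0.2536]
ee_rot: [-0.005, 0.997, -0.067, -0.033]
wrist_force: [-0.3, 0.1, -0.2]
opening: 0.654
```

```bash
python3 s.py
```

```text
t19.45 p [ 0.5602 -0.1556  0.2536] yaw-7.66 F [-0.3  0.1 -0.2] M [ 0.01  -0.101 -0.056] op0.654 j [ 0.28  0.35 -0.14  1.7   0.05  1.16 -1.58]
gauge [-75.6  -0.5] noseup(tool x z) -0.0666, y-axis z -0.0057
```

{"op": "servo_tool", "data": {"plan": [{"grip":-0.3,"delta_pos":[1,0,0],"roll":0},{"grip":-0.3,"delta_pos":[1,0,0],"roll":0},{"grip":-0.3,"delta_pos":[1,0,0],"roll":0},{"grip":-0.3,"delta_pos":[1,0,0],"roll":0}]}}

```text
t: 19.95
tool_pos: [0.6035, -0.1614, 0.2504]
ee_rot: [-0.005, 0.997, -0.067, -0.032]
wrist_force: [0.1, -0.1, 0.6]
opening: 0.649
```

```bash
python3 s.py
```

```text
t19.95 p [ 0.6035 -0.1614  0.2504] yaw-7.65 F [ 0.1 -0.1  0.6] M [-0.011 -0.074  0.02 ] op0.649 j [ 0.26  0.42 -0.14  1.6   0.05  1.19 -1.59]
gauge [-31.9  -0.5] noseup(tool x z) -0.0653, y-axis z -0.0058
```

{"op": "servo_tool", "data": {"plan": [{"grip":-0.3,"delta_pos":[0.8,0,-2.5],"roll":-10.7},{"grip":-0.3,"delta_pos":[0.8,0,0],"roll":-10.7},{"grip":-0.3,"delta_pos":[0,0,0],"roll":-10.7},{"grip":-0.3,"delta_pos":[0,0,0],"roll":-10.7},{"grip":-0.3,"delta_pos":[0,0,0],"roll":-10.7},{"grip":-0.3,"delta_pos":[0,0,0],"roll":-10.7},{"grip":-0.3,"delta_pos":[0,0,0],"roll":-10.7},{"grip":-0.3,"delta_pos":[0,0,0],"roll":-10.7}]}}

```text
t: 20.95
tool_pos: [0.6292, -0.1625, 0.2722]
ee_rot: [-0.027, 0.773, 0.633, -0.019]
wrist_force: [-0.4, -0.2, -0.8]
opening: 0.654
```

```bash
cat >> s.py <<'E'
print("tool z world (xy)",R[:2,2].round(4), "grasp pt gauge",(gauge(o["tool_pos"]-.0187*R[:,2])*1000).round(1))
E
python3 s.py
```

```text
t20.95 p [ 0.6292 -0.1625  0.2722] yaw78.59 F [-0.4 -0.2 -0.8] M [ 0.048 -0.096 -0.007] op0.654 j [ 0.46  0.48 -0.43  1.49  0.19  1.28 -0.19]
gauge [-6.3  1.8] noseup(tool x z) 0.0040, y-axis z -0.0660
tool z world (xy) [-0.0639  0.017 ] grasp pt gauge [-5.1  1.6]
```

{"op": "servo_tool", "data": {"plan": [{"grip":-0.3,"delta_pos":[0,0,0.5],"roll":-10.7},{"grip":-0.3,"delta_pos":[0,0,0.5],"roll":-10.7},{"grip":-0.3,"delta_pos":[0,0,0.5],"roll":-10.7},{"grip":-0.3,"delta_pos":[0,0,0.5],"roll":-10.7},{"grip":-0.3,"delta_pos":[0,0,0.5],"roll":-10.7},{"grip":-0.3,"delta_pos":[0,0,0.5],"roll":-10.7},{"grip":-0.3,"delta_pos":[0,0,0.5],"roll":-10.7},{"grip":-0.3,"delta_pos":[0,0,0.5],"roll":-10.7},{"grip":-0.3,"delta_pos":[0,0,0.5],"roll":-10.7},{"grip":-0.3,"delta_pos":[0,0,0.5],"roll":-10.7},{"grip":-0.3,"delta_pos":[0,0,0.5],"roll":-10.7},{"grip":-0.3,"delta_pos":[0,0,0.5],"roll":-10.7}]}}

```text
t: 22.45
tool_pos: [0.6352, -0.1646, 0.2072]
ee_rot: [-0.027, -0.237, 0.971, 0.019]
wrist_force: [0.9, -0.2, 0.8]
opening: 0.649
```

```bash
python3 s.py
```

```text
t22.45 p [ 0.6352 -0.1646  0.2072] yaw-152.56 F [ 0.9 -0.2  0.8] M [-0.041 -0.044  0.002] op0.649 j [ 0.74  0.66 -0.89  1.53  0.49  1.27  1.83]
gauge [-0.1  0.6] noseup(tool x z) 0.0426, y-axis z 0.0505
tool z world (xy) [-0.0611  0.0252] grasp pt gauge [1.1 0.2]
```

{"op": "servo_tool", "data": {"plan": [{"grip":-0.3,"delta_pos":[0,0,0.5],"roll":-10.7},{"grip":-0.3,"delta_pos":[0,0,0.5],"roll":-10.7},{"grip":-0.3,"delta_pos":[0,0,0.5],"roll":-10.7},{"grip":-0.3,"delta_pos":[0,0,0],"roll":0}]}}

```text
t: 22.95
tool_pos: [0.6368, -0.1661, 0.1896]
ee_rot: [-0.019, -0.496, 0.868, 0.028]
wrist_force: [0.8, -1.4, 0.2]
opening: 0.646
```

```bash
python3 s.py; python3 look.py 18 wrist
```

```text
t22.95 p [ 0.6368 -0.1661  0.1896] yaw-120.49 F [ 0.8 -1.4  0.2] M [-0.006 -0.084 -0.016] op0.646 j [ 0.8   0.73 -1.    1.53  0.59  1.28  2.32]
gauge [ 1.7 -0.8] noseup(tool x z) 0.0057, y-axis z 0.0681
tool z world (xy) [-0.0616  0.0296] grasp pt gauge [ 2.9 -1.2]
t22.95 p [ 0.6368 -0.1661  0.1896] yaw-120.49 F [ 0.8 -1.4  0.2] M [-0.006 -0.084 -0.016] op0.646 j [ 0.8   0.73 -1.    1.53  0.59  1.28  2.32]
```

View pics/wrist_18.png

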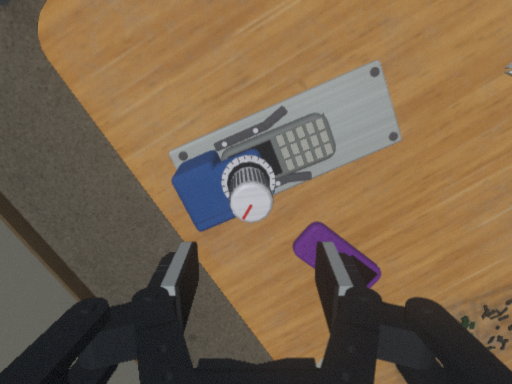

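```bash
cat >> s.py <<'E'
def todelta(target): return (R.T@(np.array(target)-o["tool_pos"])*100).round(2)
E
python3 - <<'E'
from s import *
c=np.load('wrist_18.npz')
hsv=cv2.cvtColor(c["img"],cv2.COLOR_RGB2HSV)
P=onz(c,(251,203),.121);print("thimble top",P.round(4),(gauge(P)*1000).round(1))
a=c['img'][140:240,160:310,::-1];cv2.imwrite('pics/w18.png',cv2.resize(a,None,fx=5,fy=5,interpolation=cv2.INTER_CUBIC))
for ax in ([.6364,-.1653],P[:2]):
    g=np.array([*ax,.101]); t=g+.0187*R[:,2]; print("tcp",t.round(4),todelta(t), "hover",todelta(t-.05*R[:,2]))
E
```

```text
t23.00 p [ 0.6369 -0.166   0.19  ] yaw-120.60 F [-0.9  0.3 -0.8] M [-0.06  -0.045  0.021] op0.653 j [ 0.8   0.73 -1.    1.53  0.59  1.28  2.32]
gauge [ 1.9 -0.7] noseup(tool x z) 0.0059, y-axis z 0.0675
tool z world (xy) [-0.0611  0.0293] grasp pt gauge [ 3.1 -1.1]
thimble top [ 0.6351 -0.1656  0.121 ] [-0.  -0.5]
tcp [ 0.6353 -0.1648  0.0823] [-0.09 -0.52 10.76] hover [-0.09 -0.52  5.76]
tcp [ 0.6339 -0.1651  0.0823] [ 1.000e-02 -4.200e-01  1.076e+01] hover [ 0.01 -0.42  5.76]
```

View pics/w18.png

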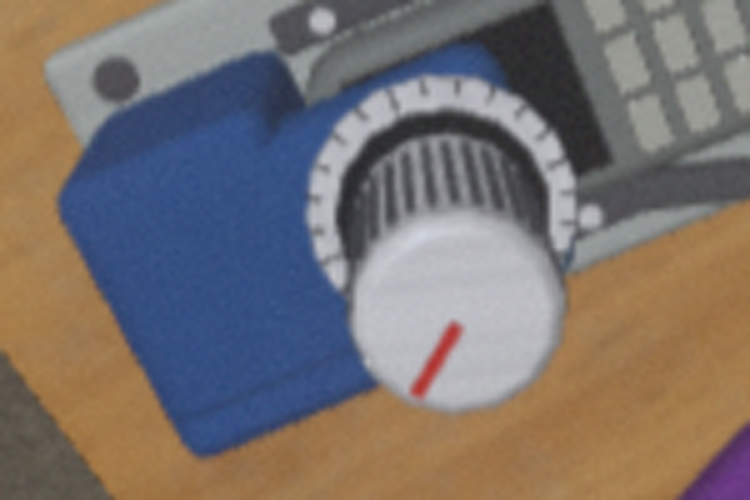

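{"op": "servo_tool", "data": {"plan": [{"grip":-0.3,"delta_pos":[0,-0.45,1],"roll":0},{"grip":-0.3,"delta_pos":[0,0,1.5],"roll":0},{"grip":-0.3,"delta_pos":[0,0,1.5],"roll":0},{"grip":-0.3,"delta_pos":[0,0,1],"roll":0},{"grip":-0.3,"delta_pos":[0,0,0],"roll":0}]}}

```text
t: 23.62
tool_pos: [0.6378, -0.1671, 0.1356]
ee_rot: [-0.02, -0.492, 0.87, 0.028]
wrist_force: [0.6, 0.4, 0.1]
opening: 0.65
```

```bash
python3 look.py 19 wrist; python3 - <<'E'
from s import *
g=np.array([.6359,-.1654,.101]); t=g+.0187*R[:,2]; print("tcp",t.round(4),todelta(t))
E
```

```text
t23.62 p [ 0.6378 -0.1671  0.1356] yaw-120.99 F [0.6 0.4 0.1] M [-0.043 -0.077 -0.009] op0.650 j [ 0.79  0.78 -0.97  1.57  0.64  1.21  2.29]
t23.68 p [ 0.6381 -0.167   0.1362] yaw-120.99 F [0.3 0.7 0.3] M [-0.006 -0.065 -0.007] op0.648 j [ 0.79  0.78 -0.97  1.57  0.64  1.21  2.29]
gauge [ 3.2 -1.5] noseup(tool x z) 0.0068, y-axis z 0.0675
tool z world (xy) [-0.0614  0.029 ] grasp pt gauge [ 4.4 -1.9]
tcp [ 0.6348 -0.1649  0.0823] [-0.05  0.03  5.4 ]
```

View pics/wrist_19.png

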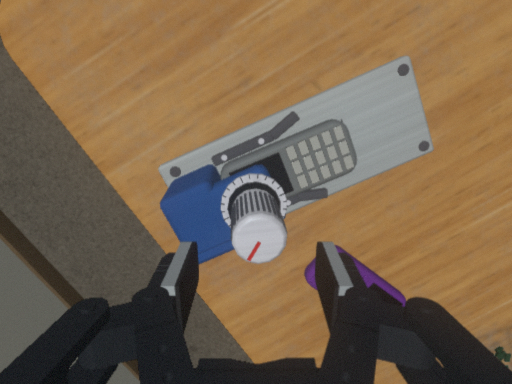

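{"op": "servo_tool", "data": {"plan": [{"grip":-0.3,"delta_pos":[-0.05,0,1.2],"roll":0},{"grip":-0.3,"delta_pos":[0,0,1.4],"roll":0},{"grip":-0.3,"delta_pos":[0,0,1.4],"roll":0},{"grip":-0.3,"delta_pos":[0,0,0.9],"roll":0},{"grip":-0.3,"delta_pos":[0,0,0],"roll":0}]}}

```text
t: 24.3
tool_pos: [0.6353, -0.165, 0.084]
ee_rot: [-0.019, -0.492, 0.87, 0.028]
wrist_force: [0.5, -0.0, -0.7]
opening: 0.646
```

```bash
python3 look.py 20 wrist scene; python3 - <<'E'
from s import *
print((gauge(onz(np.load('wrist_19.npz'),(259,240.5),.121))*1000).round(1))
g=np.array([.6359,-.1654,.101]); t=g+.0187*R[:,2]; print("tcp",t.round(4),todelta(t))
a=np.load('scene_20.npz')['img'][60:180,240:350,::-1];cv2.imwrite('pics/s20.png',cv2.resize(a,None,fx=5,fy=5,interpolation=cv2.INTER_CUBIC))
E
```

```text
t24.30 p [ 0.6353 -0.165   0.084 ] yaw-120.99 F [ 0.5 -0.  -0.7] M [-0.019 -0.063  0.003] op0.646 j [ 0.77  0.83 -0.93  1.61  0.69  1.13  2.25]
t24.40 p [ 0.636  -0.165   0.0851] yaw-121.00 F [0.3 0.6 0.8] M [-0.048 -0.094  0.047] op0.651 j [ 0.77  0.83 -0.93  1.61  0.69  1.13  2.25]
gauge [0.8 0.2] noseup(tool x z) 0.0060, y-axis z 0.0658
tool z world (xy) [-0.0595  0.0288] grasp pt gauge [ 1.9 -0.2]
[ 0.1 -0.2]
tcp [ 0.6348 -0.1649  0.0823] [0.05 0.09 0.28]
```

View pics/wrist_20.png

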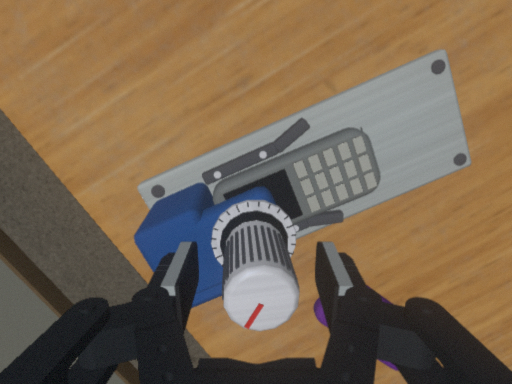

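View pics/s20.png

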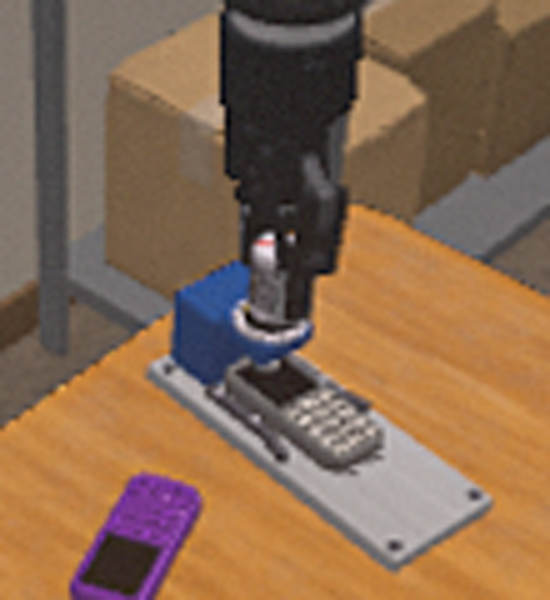

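{"op": "servo_tool", "data": {"plan": [{"grip":0.1,"delta_pos":[0,0,0.1],"roll":0},{"grip":0.6,"delta_pos":[0,0,0],"roll":0},{"grip":1,"delta_pos":[0,0,0],"roll":0},{"grip":1,"delta_pos":[0,0,0],"roll":0}]}}

```text
t: 24.9
tool_pos: [0.6357, -0.1647, 0.0853]
ee_rot: [-0.019, -0.493, 0.87, 0.026]
wrist_force: [-2.8, 2.5, -1.3]
opening: 0.343
```

```bash
python3 s.py
```

```text
t24.90 p [ 0.6357 -0.1647  0.0853] yaw-120.92 F [-2.8  2.5 -1.3] M [-0.451 -0.644 -0.075] op0.343 j [ 0.77  0.83 -0.93  1.61  0.69  1.13  2.25]
gauge [0.5 0.5] noseup(tool x z) 0.0067, y-axis z 0.0645
tool z world (xy) [-0.0587  0.0274] grasp pt gauge [1.7 0.2]
```

{"op": "servo_tool", "data": {"plan": [{"grip":1,"delta_pos":[0,0,0],"roll":8},{"grip":1,"delta_pos":[0,0,0],"roll":8}]}}

```text
t: 25.15
tool_pos: [0.6359, -0.1646, 0.0852]
ee_rot: [-0.022, -0.364, 0.931, 0.023]
wrist_force: [-1.6, 1.1, -1.5]
opening: 0.339
```

```bash
python3 s.py
```

```text
t25.15 p [ 0.6359 -0.1646  0.0852] yaw-137.31 F [-1.6  1.1 -1.5] M [-0.468 -0.417  0.105] op0.339 j [ 0.74  0.81 -0.88  1.62  0.64  1.1   2.  ]
gauge [0.6 0.6] noseup(tool x z) 0.0241, y-axis z 0.0597
tool z world (xy) [-0.0581  0.0275] grasp pt gauge [1.8 0.2]
```

{"op": "servo_tool", "data": {"plan": [{"grip":1,"delta_pos":[0,0,0],"roll":8}]}}

```text
t: 25.28
tool_pos: [0.6358, -0.1647, 0.0852]
ee_rot: [-0.024, -0.296, 0.955, 0.022]
wrist_force: [-3.0, 0.2, -1.0]
opening: 0.341
```

```bash
python3 s.py; python3 look.py 21 wrist
```

```text
t25.27 p [ 0.6358 -0.1647  0.0852] yaw-145.56 F [-3.   0.2 -1. ] M [-0.361 -0.347  0.048] op0.341 j [ 0.72  0.79 -0.85  1.62  0.62  1.09  1.87]
gauge [0.6 0.5] noseup(tool x z) 0.0325, y-axis z 0.0554
tool z world (xy) [-0.0582  0.0273] grasp pt gauge [1.7 0.1]
t25.27 p [ 0.6358 -0.1647  0.0852] yaw-145.56 F [-3.   0.2 -1. ] M [-0.361 -0.347  0.048] op0.341 j [ 0.72  0.79 -0.85  1.62  0.62  1.09  1.87]
```

View pics/wrist_21.png

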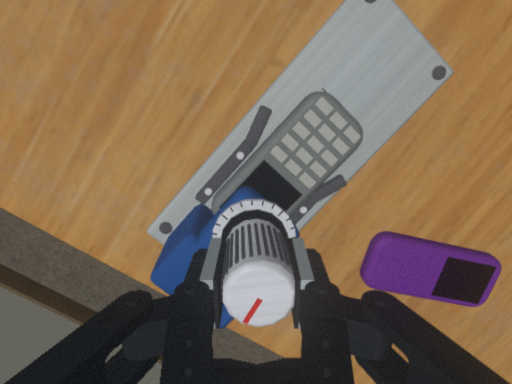

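{"op": "servo_tool", "data": {"plan": [{"grip":1,"delta_pos":[0,0,0],"roll":8},{"grip":1,"delta_pos":[0,0,0],"roll":8}]}}

```text
t: 25.58
tool_pos: [0.6358, -0.165, 0.0854]
ee_rot: [-0.027, -0.156, 0.987, 0.018]
wrist_force: [-2.6, 0.1, 0.9]
opening: 0.337
```

```bash
cat > m.py <<'E'
from look import *
from scipy.spatial.transform import Rotation as Rn
import sys
def rd():
    o=get_obs();q=o["ee_rot"];R=Rn.from_quat([q[1],q[2],q[3],q[0]]).as_matrix();y=np.degrees(np.arctan2(R[1,0],R[0,0]))
    turned=(-120.9-y)%360
    return o["t"],turned,-o["moment"]@R[:,2],o["wrist_force"],o["joints"][6],o["joint_torque"][6]
for i in range(int(sys.argv[1])):
    if i: camera("scene")
    t,a,m,F,j,jt=rd(); print("t%.2f turned %.1f torque %.3f F"%(t,a,m),F.round(1),"j7 %.2f tau7 %.3f"%(j,jt))
E
python3 m.py 3
```

```text
t25.57 turned 41.1 torque -0.008 F [-2.6  0.1  0.9] j7 1.61 tau7 1.217
t25.62 turned 41.4 torque -0.154 F [-2.6 -0.   0.1] j7 1.61 tau7 0.431
t25.68 turned 40.9 torque -0.133 F [-2.4 -0.2  0.5] j7 1.62 tau7 -0.875
```

{"op": "servo_tool", "data": {"plan": [{"grip":1,"delta_pos":[0,0,0],"roll":6},{"grip":1,"delta_pos":[0,0,0],"roll":6}]}}

```text
t: 25.92
tool_pos: [0.6357, -0.1656, 0.0854]
ee_rot: [-0.029, -0.056, 0.998, 0.014]
wrist_force: [-1.9, 0.7, -1.1]
opening: 0.339
```

```bash
python3 m.py 1
```

```text
t25.93 turned 52.7 torque -0.016 F [-1.9  0.7 -1.1] j7 1.44 tau7 0.916
```

{"op": "servo_tool", "data": {"plan": [{"grip":1,"delta_pos":[0,0,0],"roll":6}]}}

```text
t: 26.05
tool_pos: [0.6357, -0.1655, 0.0854]
ee_rot: [-0.029, -0.004, 0.999, 0.013]
wrist_force: [-1.7, 2.6, -0.8]
opening: 0.334
```

```bash
python3 m.py 1
```

```text
t26.05 turned 58.6 torque 0.097 F [-1.7  2.6 -0.8] j7 1.35 tau7 0.901
```

{"op": "servo_tool", "data": {"plan": [{"grip":1,"delta_pos":[0,0,0],"roll":6}]}}

```text
t: 26.18
tool_pos: [0.6357, -0.1653, 0.0854]
ee_rot: [-0.03, 0.047, 0.998, 0.011]
wrist_force: [-2.3, -0.3, -1.2]
opening: 0.338
```

```bash
python3 m.py 1
```

```text
t26.18 turned 64.5 torque 0.069 F [-2.3 -0.3 -1.2] j7 1.26 tau7 0.878
```

{"op": "servo_tool", "data": {"plan": [{"grip":1,"delta_pos":[0,0,0],"roll":6}]}}

```text
t: 26.3
tool_pos: [0.6358, -0.1651, 0.0854]
ee_rot: [-0.03, 0.098, 0.995, 0.01]
wrist_force: [-1.5, -0.6, -1.1]
opening: 0.337
```

```bash
python3 m.py 1
```

```text
t26.30 turned 70.4 torque 0.132 F [-1.5 -0.6 -1.1] j7 1.17 tau7 0.855
```

{"op": "servo_tool", "data": {"plan": [{"grip":1,"delta_pos":[0,0,0],"roll":6}]}}

```text
t: 26.42
tool_pos: [0.6358, -0.165, 0.0854]
ee_rot: [-0.031, 0.149, 0.988, 0.008]
wrist_force: [-2.3, -0.8, 0.0]
opening: 0.339
```

```bash
python3 m.py 1
```

```text
t26.43 turned 76.3 torque 0.164 F [-2.3 -0.8  0. ] j7 1.08 tau7 0.728
```

{"op": "servo_tool", "data": {"plan": [{"grip":1,"delta_pos":[0,0,0],"roll":6}]}}

```text
t: 26.55
tool_pos: [0.6359, -0.1649, 0.0853]
ee_rot: [-0.031, 0.2, 0.979, 0.007]
wrist_force: [-0.9, -0.2, -0.1]
opening: 0.337
```

```bash
python3 m.py 1
```

```text
t26.55 turned 82.2 torque 0.257 F [-0.9 -0.2 -0.1] j7 0.99 tau7 0.683
```

```bash
python3 m.py 2; python3 look.py 22 wrist scene top; python3 - <<'E'
from h import *
w=np.load('wrist_22.npz')['img'];
cv2.imwrite('pics/w22.png',cv2.resize(w[170:340,160:360,::-1],None,fx=4,fy=3.5,interpolation=cv2.INTER_CUBIC))
a=np.load('scene_22.npz')['img'][90:190,240:350,::-1];cv2.imwrite('pics/s22.png',cv2.resize(a,None,fx=6,fy=6,interpolation=cv2.INTER_CUBIC))
E
```

```text
t26.55 turned 82.2 torque 0.257 F [-0.9 -0.2 -0.1] j7 0.99 tau7 0.683
t26.60 turned 82.4 torque 0.080 F [-2.3  0.  -0.1] j7 0.98 tau7 0.082
t26.60 p [ 0.6358 -0.1649  0.0853] yaw156.68 F [-2.3  0.  -0.1] M [ 0.168 -0.366  0.061] op0.331 j [ 0.59  0.72 -0.62  1.63  0.44  1.01  0.98]
```

View pics/w22.png

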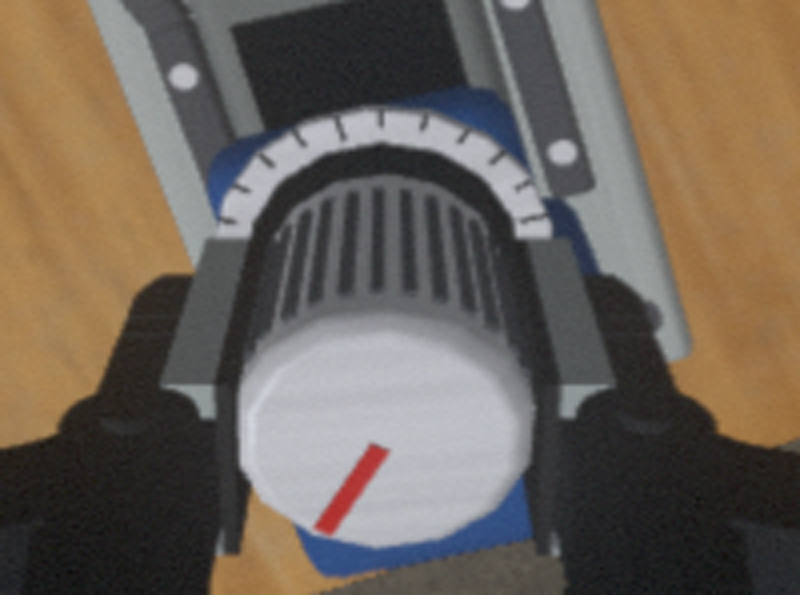

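View pics/s22.png

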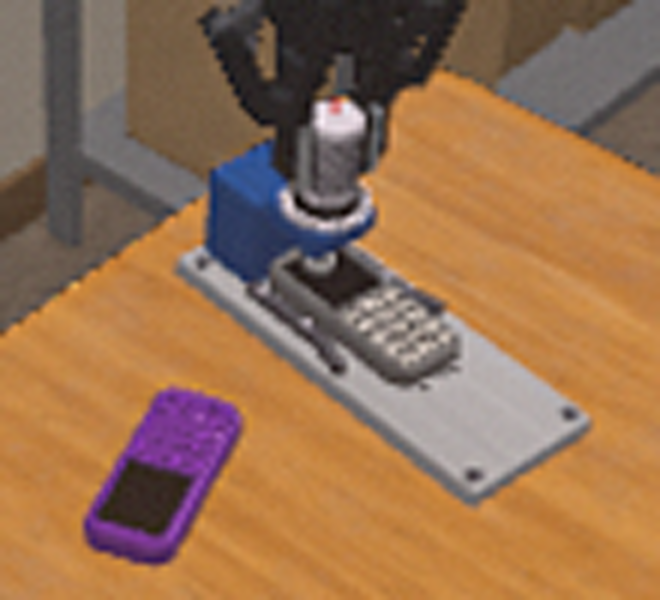

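```bash
python3 - <<'E'
from h import *
ex=np.array([np.cos(GY),np.sin(GY)])
o=GO+ex*.001
az=np.arange(0,2*np.pi,.05)
ims=[]
for n in('scene0','scene_13','scene_20','scene_22'):
    c=np.load(n+'.npz');x0,y0,w,h=278,122,30,22
    a=cv2.resize(c['img'][y0:y0+h,x0:x0+w,::-1],None,fx=13,fy=13,interpolation=cv2.INTER_CUBIC)
    ims.append(a)
cv2.imwrite('pics/foot.png',np.vstack([np.hstack(ims[:2]),np.hstack(ims[2:])]))
c=np.load('scene_22.npz')
for z in(.028,.032,.036,.040,.044):
    print(z,((proj(c,[[*o,z]])-[278,122]+.5)*13).round(0).tolist())
E
```

```text
0.028 [[200.0, 163.0]]
0.032 [[202.0, 150.0]]
0.036 [[203.0, 137.0]]
0.04 [[205.0, 124.0]]
0.044 [[206.0, 110.0]]
```

View pics/foot.png

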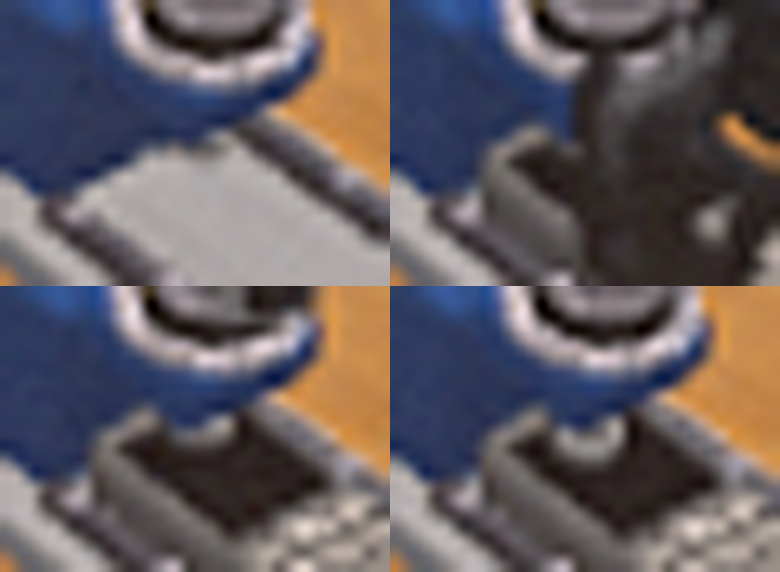

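```bash
python3 - <<'E'
from h import *
ims=[]
for n in('scene0','scene_20','scene_22'):
    c=np.load(n+'.npz');x0,y0,w,h=280,100,28,32
    a=cv2.resize(c['img'][y0:y0+h,x0:x0+w,::-1],None,fx=9,fy=9,interpolation=cv2.INTER_CUBIC)
    ims.append(a)
    hsv=cv2.cvtColor(c['img'][y0:y0+h,x0:x0+w],cv2.COLOR_RGB2HSV).astype(int)
    m=(hsv[...,0]>18)&(hsv[...,0]<40)&(hsv[...,1]>60)
    print(n,[(x+x0,y+y0,*hsv[y,x]) for y,x in zip(*np.where(m))][:12])
cv2.imwrite('pics/col.png',np.hstack(ims))
E
```

```text
scene0 [(np.int64(289), np.int64(121), np.int64(19), np.int64(123), np.int64(147)), (np.int64(289), np.int64(122), np.int64(19), np.int64(126), np.int64(69))]
scene_20 [(np.int64(298), np.int64(100), np.int64(20), np.int64(66), np.int64(35)), (np.int64(301), np.int64(103), np.int64(22), np.int64(62), np.int64(45)), (np.int64(290), np.int64(105), np.int64(21), np.int64(65), np.int64(39)), (np.int64(289), np.int64(121), np.int64(20), np.int64(122), np.int64(151)), (np.int64(289), np.int64(122), np.int64(19), np.int64(139), np.int64(66))]
scene_22 [(np.int64(301), np.int64(100), np.int64(23), np.int64(64), np.int64(36)), (np.int64(300), np.int64(107), np.int64(20), np.int64(74), np.int64(31)), (np.int64(290), np.int64(108), np.int64(19), np.int64(78), np.int64(36))]
```

View pics/col.png

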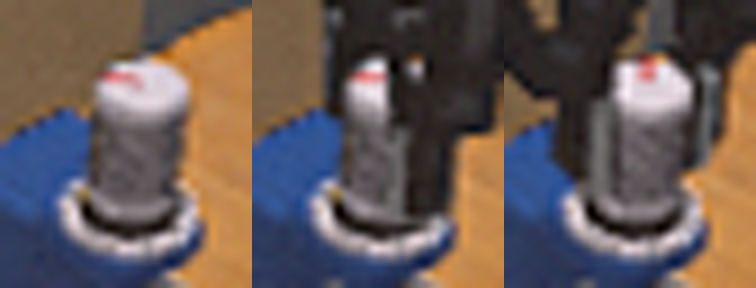

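{"op": "servo_tool", "data": {"plan": [{"grip":1,"delta_pos":[0,0,0],"roll":6}]}}

```text
t: 26.88
tool_pos: [0.636, -0.1647, 0.0853]
ee_rot: [-0.032, 0.249, 0.968, 0.006]
wrist_force: [-2.7, -0.9, -1.3]
opening: 0.334
```

```bash
python3 m.py 1
```

```text
t26.88 turned 87.9 torque 0.253 F [-2.7 -0.9 -1.3] j7 0.90 tau7 1.017
```

{"op": "servo_tool", "data": {"plan": [{"grip":1,"delta_pos":[0,0,0],"roll":4}]}}

```text
t: 27.0
tool_pos: [0.6361, -0.1646, 0.0853]
ee_rot: [-0.032, 0.282, 0.959, 0.005]
wrist_force: [-1.9, 0.2, -0.1]
opening: 0.332
```

```bash
python3 m.py 1; python3 look.py 23 scene >/dev/null; python3 - <<'E'
from h import *
ims=[]
for n in('scene_22','scene_23'):
    c=np.load(n+'.npz');x0,y0,w,h=278,122,30,22
    ims.append(cv2.resize(c['img'][y0:y0+h,x0:x0+w,::-1],None,fx=13,fy=13,interpolation=cv2.INTER_CUBIC))
cv2.imwrite('pics/foot2.png',np.hstack(ims))
E
```

```text
t27.00 turned 91.9 torque 0.365 F [-1.9  0.2 -0.1] j7 0.84 tau7 0.210
```

View pics/foot2.png

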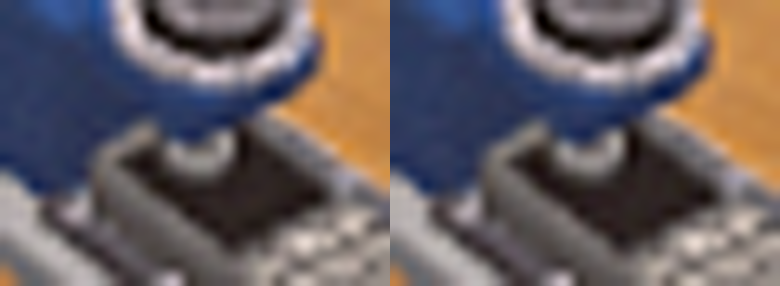

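```bash
cat > avg.py <<'E'
import sys
from plant import *
from h import *
n=int(sys.argv[2]); s=sum(camera("scene")["img"].astype(float) for _ in range(n))/n
np.save(f"avg_{sys.argv[1]}.npy",s)
o=get_obs();print(o["t"],o["moment"].round(3))
E
python3 avg.py a 6
python3 - <<'E'
import numpy as np
a=np.load('avg_a.npy');
for n in('scene0','scene_20','scene_22','scene_23'):
    g=np.load(n+'.npz')['img'].astype(float).mean(2); print(n,[g[y,292:296].mean().round(0) for y in range(128,142)])
g=a.mean(2);print('avg',[g[y,292:296].mean().round(0) for y in range(128,142)])
E
```

```text
27.35 [ 0.614 -0.507  0.236]
scene0 [np.float64(129.0), np.float64(80.0), np.float64(65.0), np.float64(59.0), np.float64(96.0), np.float64(104.0), np.float64(156.0), np.float64(171.0), np.float64(171.0), np.float64(170.0), np.float64(171.0), np.float64(171.0), np.float64(168.0), np.float64(168.0)]
scene_20 [np.float64(128.0), np.float64(78.0), np.float64(66.0), np.float64(57.0), np.float64(101.0), np.float64(108.0), np.float64(57.0), np.float64(35.0), np.float64(40.0), np.float64(39.0), np.float64(39.0), np.float64(59.0), np.float64(82.0), np.float64(93.0)]
scene_22 [np.float64(131.0), np.float64(79.0), np.float64(65.0), np.float64(58.0), np.float64(89.0), np.float64(119.0), np.float64(129.0), np.float64(74.0), np.float64(37.0), np.float64(37.0), np.float64(37.0), np.float64(60.0), np.float64(84.0), np.float64(92.0)]
scene_23 [np.float64(130.0), np.float64(79.0), np.float64(66.0), np.float64(58.0), np.float64(88.0), np.float64(120.0), np.float64(129.0), np.float64(74.0), np.float64(40.0), np.float64(35.0), np.float64(38.0), np.float64(59.0), np.float64(83.0), np.float64(94.0)]
avg [np.float64(130.0), np.float64(79.0), np.float64(66.0), np.float64(59.0), np.float64(89.0), np.float64(119.0), np.float64(130.0), np.float64(73.0), np.float64(38.0), np.float64(37.0), np.float64(37.0), np.float64(59.0), np.float64(82.0), np.float64(94.0)]
```

The scene view shows the spindle foot at (294,135). It sank about 1.2 px (~5 mm), then hasn't moved since 82° of turn, and the torque reads about 0.24 N m. So the ratchet has slipped between roughly 10° and 35°. I'll release carefully and check the two marks.

{"op": "servo_tool", "data": {"plan": [{"grip":-0.3,"delta_pos":[0,0,0],"roll":0},{"grip":-0.3,"delta_pos":[0,0,0],"roll":0},{"grip":-0.3,"delta_pos":[0,0,0],"roll":0}]}}

```text
t: 27.72
tool_pos: [0.6366, -0.1646, 0.0856]
ee_rot: [-0.031, 0.281, 0.959, 0.005]
wrist_force: [-0.5, 0.0, -0.4]
opening: 0.651
```

```bash
python3 look.py 24 wrist scene; python3 -c "
from s import *
a=np.load('wrist_24.npz')['img'][150:384,130:390,::-1];cv2.imwrite('pics/w24.png',cv2.resize(a,None,fx=2.5,fy=2.5,interpolation=cv2.INTER_CUBIC))"
```

```text
t27.73 p [ 0.6366 -0.1646  0.0856] yaw147.36 F [-0.5  0.  -0.4] M [-0.067 -0.099  0.001] op0.651 j [ 0.57  0.71 -0.59  1.63  0.42  1.    0.84]
t27.82 p [ 0.6366 -0.1646  0.0856] yaw147.35 F [ 0.2  0.1 -0. ] M [-0.047 -0.104 -0.017] op0.647 j [ 0.57  0.71 -0.59  1.63  0.42  1.    0.84]
gauge [1.3 0.7] noseup(tool x z) 0.0630, y-axis z -0.0085
tool z world (xy) [-0.0576  0.0269] grasp pt gauge [2.5 0.4]
```

View pics/w24.png

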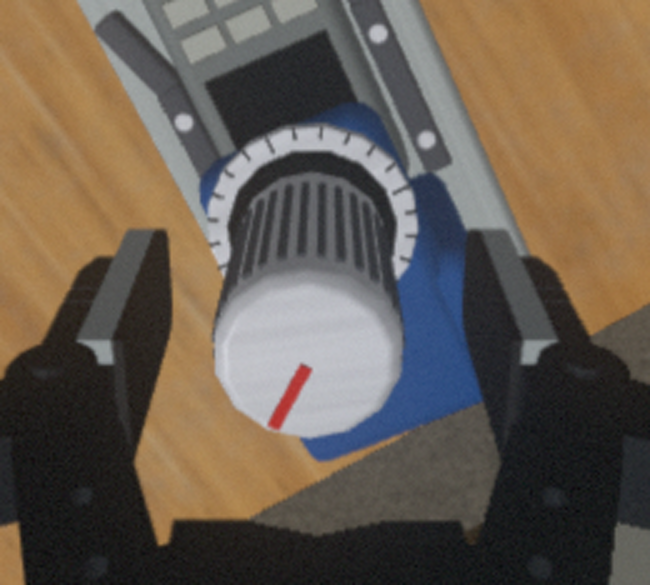

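{"op": "servo_tool", "data": {"plan": [{"grip":-0.3,"delta_pos":[0,0,-2],"roll":0},{"grip":-0.3,"delta_pos":[0,0,-3],"roll":0},{"grip":-0.3,"delta_pos":[0,0,-2.5],"roll":0},{"grip":-0.3,"delta_pos":[0,0,0],"roll":10.7},{"grip":-0.3,"delta_pos":[0,0,0],"roll":10.7},{"grip":-0.3,"delta_pos":[0,0,0],"roll":10.7},{"grip":-0.3,"delta_pos":[0,0,0],"roll":10.7},{"grip":-0.3,"delta_pos":[0,0,0],"roll":10.7},{"grip":-0.3,"delta_pos":[0,0,0],"roll":10.7},{"grip":-0.3,"delta_pos":[0,0,0],"roll":10.7},{"grip":-0.3,"delta_pos":[0,0,0],"roll":10.7}]}}

```text
t: 29.2
tool_pos: [0.6468, -0.1645, 0.1807]
ee_rot: [-0.022, 0.861, 0.509, -0.011]
wrist_force: [0.5, -0.3, -0.6]
opening: 0.652
```

{"op": "servo_tool", "data": {"plan": [{"grip":-0.3,"delta_pos":[0,0,0],"roll":10.7},{"grip":-0.3,"delta_pos":[0,0,0],"roll":10.7},{"grip":-0.3,"delta_pos":[0,0,0],"roll":10.7},{"grip":-0.3,"delta_pos":[0,0,0],"roll":10.7},{"grip":-0.3,"delta_pos":[0,0,0],"roll":10.7},{"grip":-0.3,"delta_pos":[0,0,0],"roll":10.7},{"grip":-0.3,"delta_pos":[0,0,0],"roll":10.7},{"grip":-0.3,"delta_pos":[0,0,0],"roll":10.7},{"grip":-0.3,"delta_pos":[0,0,0],"roll":0}]}}

```text
t: 30.32
tool_pos: [0.6522, -0.1593, 0.1963]
ee_rot: [-0.014, 0.977, -0.213, -0.015]
wrist_force: [-0.6, -0.4, -0.7]
opening: 0.651
```

```bash
python3 look.py 25 wrist; python3 s.py; python3 -c "
from h import *
a=np.load('wrist_25.npz')['img'][:,:,::-1];cv2.imwrite('pics/w25.png',cv2.resize(a[130:330,160:360],None,fx=3,fy=3,interpolation=cv2.INTER_CUBIC))"
```

```text
t30.32 p [ 0.6522 -0.1593  0.1963] yaw-24.61 F [-0.6 -0.4 -0.7] M [-0.058 -0.054 -0.007] op0.651 j [ 0.13  0.52  0.05  1.57 -0.06  1.08 -1.8 ]
t30.38 p [ 0.6523 -0.1593  0.1963] yaw-24.51 F [0.  0.5 0.6] M [-0.054 -0.024 -0.017] op0.651 j [ 0.13  0.52  0.05  1.57 -0.06  1.08 -1.8 ]
gauge [16.2  8. ] noseup(tool x z) -0.0357, y-axis z -0.0200
tool z world (xy) [-0.0242  0.0331] grasp pt gauge [16.7  7.5]
```

View pics/w25.png

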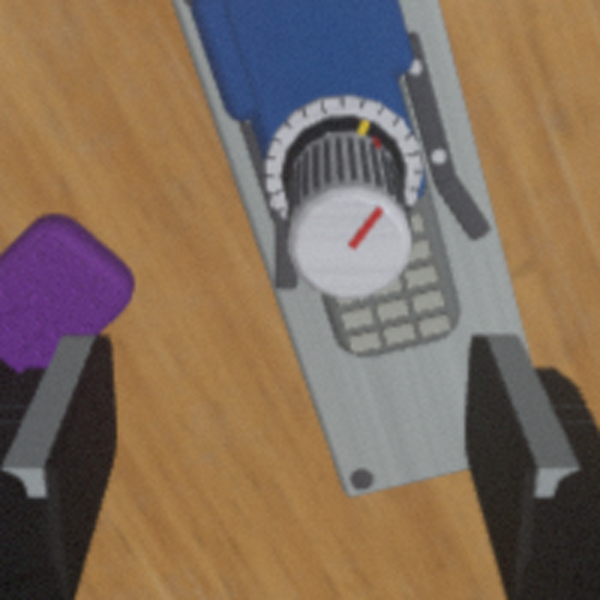

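Both marks are visible in the crop: yellow at (364,127) and red at (377,144). I'll measure the gap between them.

```bash
python3 - <<'E'
from h import *
c=np.load('wrist_25.npz');im=c['img'];x0,y0,x1,y1=255,160,305,190
sub=im[y0:y1,x0:x1];hsv=cv2.cvtColor(sub,cv2.COLOR_RGB2HSV).astype(int)
H,S,V=hsv[...,0],hsv[...,1],hsv[...,2]
def cen(m):
    ys,xs=np.where(m);print(len(xs));return xs.mean()+x0,ys.mean()+y0
yy,xx=np.mgrid[y0:y1,x0:x1]
y=cen((H>18)&(H<35)&(S>120)&(V>80)&(xx<290)); r=cen(((H<8)|(H>172))&(S>110)&(V>50)&(yy<182))
print(y,r)
Y=onz(c,y,.074);R=onz(c,r,.080)
print(Y,R,"dist mm",np.linalg.norm((Y-R)[:2])*1000)
T=onz(c,((350/3+160),(241/3+130)),.121);print("axis",T, [np.linalg.norm((P-T)[:2])*1000 for P in(Y,R)])
az=lambda P:np.degrees(np.arctan2(*(P-T)[1::-1]))
print(az(Y),az(R))
# top red line direction
a=onz(c,(350/3+160,247/3+130),.121);b=onz(c,(381/3+160,209/3+130),.121);print("red line az",np.degrees(np.arctan2(*(b-a)[1::-1])))
cv2.imwrite('pics/w25z.png',cv2.resize(im[150:235,240:320,::-1],None,fx=7,fy=7,interpolation=cv2.INTER_CUBIC))
E
```

```text
15
5
(np.float64(280.6), np.float64(172.06666666666666)) (np.float64(285.4), np.float64(177.2))
[ 0.64665298 -0.17588896  0.074     ] [ 0.64294778 -0.17820588  0.08      ] dist mm 4.369968733790977
axis [ 0.63657306 -0.16608544  0.121     ] [np.float64(14.061072288107797), np.float64(13.694598310415223)]
-44.203577197258966 -62.25796647297856
red line az -60.196520398967536
```

View pics/w25z.png

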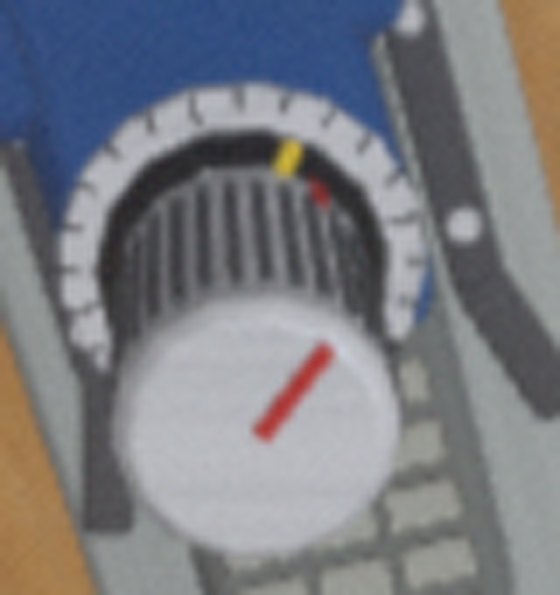

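```bash
python3 look.py 26 scene top wrist; python3 - <<'E'
from h import *
from phone import phone
a=np.load('scene_20.npz')['img'].astype(int);b=np.load('scene_26.npz')['img'].astype(int)
d=np.abs(a-b).max(2)[130:170,275:345];print("phone-region diff px>25:",(d>25).sum(),d.max())
A=[cv2.resize(np.load(n)['img'][90:175,260:345,::-1],None,fx=4.6,fy=6,interpolation=cv2.INTER_CUBIC) for n in('scene_20.npz','scene_26.npz')]
cv2.imwrite('pics/fin.png',np.hstack(A))
t0=np.load('top0.npz')['img'].astype(int);t1=np.load('top_26.npz')['img'].astype(int)
print("black phone diff",np.abs(t0-t1).max(2)[200:248,165:195].max())
c=np.load('wrist_26.npz')
w=c['img'][:,:,::-1];cv2.imwrite('pics/w26.png',w)
E
```

```text
t30.38 p [ 0.6523 -0.1593  0.1963] yaw-24.51 F [0.  0.5 0.6] M [-0.054 -0.024 -0.017] op0.651 j [ 0.13  0.52  0.05  1.57 -0.06  1.08 -1.8 ]
phone-region diff px>25: 15 81
black phone diff 34
```

View pics/fin.png

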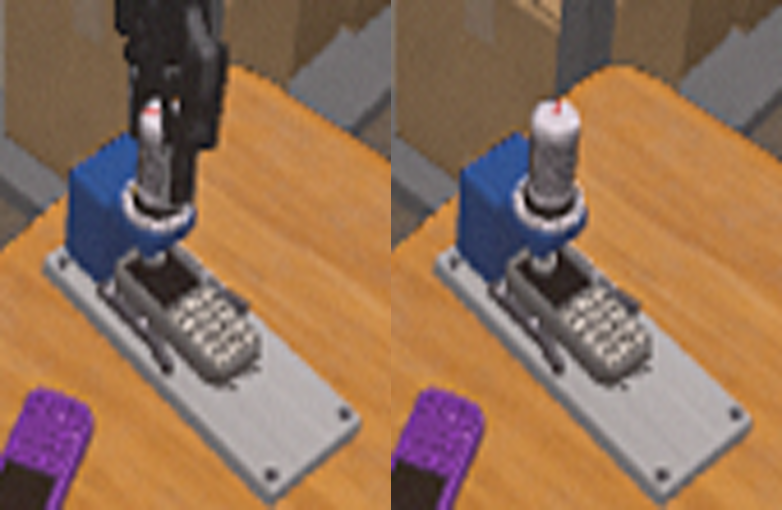

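View pics/w26.png

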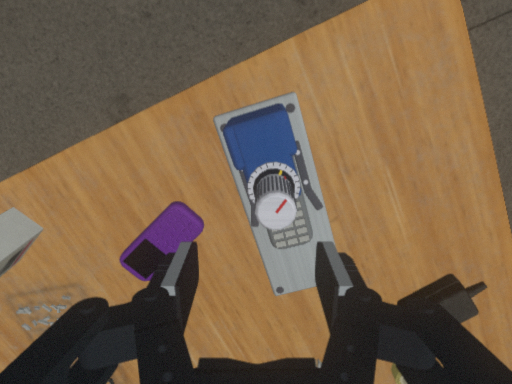

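```bash
python3 -c "
from plant import *
print(sign_off())"
```

```text
the job is handed in; nothing more can be done
None
```

The grey phone is clamped in the gauge, screen up and against the stop, and the job was handed in at about 30 s of the 72 s allowed. No verdict was reported.

**What I did:** I gripped the phone by its rear end and slid it between the rails until it met the stop at about 4 N. After releasing it, I nudged it from behind with shut fingers; it gave about 3.6 N at once, so it was seated. I then turned the thimble clockwise about 92° in one grip until the ratchet slipped, and let go.

**Last checks:**
- **Marks:** the red and yellow marks stood about 4.4 mm (roughly 17°) apart in the wrist view, within the 2.25–11.5 mm allowed.
- **Spindle:** the foot had stopped on the phone. It did not move over the last 10° of turn, when the torque read about 0.24–0.36 N m. The clamping force itself I could not read.
- **Phones:** the grey phone did not shift during clamping, and the black phone showed no change in the top view.
- **Robot:** it was clear of everything.

**What disagreed:**
- **Seating by camera:** camera distances from the plate's front edge put the phone's rear 2–3 mm short of its seated place. The two contact pushes and the distance from the rail tips said it was seated, and I trusted those.
- **Tool tilt:** it crept up to about 4° along the way. It did no visible harm.

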